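# Load the rotary parts washer and close it up

## Task

Load the parts washer: put every aluminium hub standing on the bench upright into a basket of its own, through the one loading window in the deck, turning the clicking carousel by its black knob to bring up empty baskets. Put the detergent block in the washer's drawer and push the drawer fully shut; once all hubs are in, set the yellow lid down into the window and then swing the red-handled clamp fully down onto it. Leave the carousel clicked in at a stop, and do not knock over the glass jar.

Things in the scene. Friction and masses are not known exactly. Their poses are not given: they have to be found in the camera images.
- hub0: a loose aluminium bearing hub: a round flange 68 mm in diameter and 14 mm thick at the bottom, with a round neck 30 mm in diameter standing on it to a total height of 75 mm; about 0.26 kg; origin at the centre of its underside, z up. Two to four of the hubs are present.
- hub1: a loose aluminium bearing hub: a round flange 68 mm in diameter and 14 mm thick at the bottom, with a round neck 30 mm in diameter standing on it to a total height of 75 mm; about 0.26 kg; origin at the centre of its underside, z up. Two to four of the hubs are present.
- hub2: a loose aluminium bearing hub: a round flange 68 mm in diameter and 14 mm thick at the bottom, with a round neck 30 mm in diameter standing on it to a total height of 75 mm; about 0.26 kg; origin at the centre of its underside, z up. Two to four of the hubs are present.
- hub3: a loose aluminium bearing hub: a round flange 68 mm in diameter and 14 mm thick at the bottom, with a round neck 30 mm in diameter standing on it to a total height of 75 mm; about 0.26 kg; origin at the centre of its underside, z up. Two to four of the hubs are present.
- block: a loose detergent block, white with a green top, 70 (its x) x 40 (its y) x 34 mm; origin at the centre of its underside
- lid: loose lid, 0.3 kg: a yellow plate 140 (its x) x 112 (its y) x 6 mm, under it a black rubber plug 112 x 84 x 10 mm, on top a black grip bar 70 mm long along its y, 14 mm wide, 30 mm tall. Origin at the centre of the plug's underside, z up: plug 0-10 mm, plate 10-16 mm, bar 16-46 mm. Starts lying on the washer's deck, to the left of the knob
- washer: the parts washer, fixed. Origin on the carousel axis at bench height; x away from the robot at yaw 0, y left, z up. Main part x -160..160, y -215..160 mm, side part with the drawer x -75..160, y 160..290 mm; deck top at 112 mm all over, deck 12 mm thick, see-through left of the window. It covers all of the carousel but the basket under the window
- window (a point): centre of the loading window at the height of the deck's top, 112 mm above the bench, at washer (0, -105 mm); washer axes. The opening is 120 (x) x 92 (y) mm. When the lid is seated its plug is in the window with 4 mm play on each side and its plate is flat on the deck (lid origin 10 mm below this point), its x along the washer's x, either way round
- carousel (a joint): carousel angle (rad), counter-clockwise from above. Turns without end both ways and clicks into a stop every 1.047 rad (0, +-1.047, ...), where a basket lies under the window: basket n at n x 1.047 (n modulo 6), so +1.047 brings the next higher number. Leaving a stop takes up to 0.4 N m; past half way it snaps on to the next by itself. It starts at or near any of the stops
- knob (a point): on the carousel axis, 175 mm above the bench, in the knob: a black upright bar 60 mm long along its x, 14 mm wide (y), from 148 to 194 mm above the bench, on a round stem 24 mm in diameter; it turns with the carousel and has a yellow mark towards its +x; at carousel 0 its x is the washer's x
- basket0 (a point): carousel basket 0: centre of its floor (22 mm above the bench). An octagonal blue cup, 80 mm across inside, walls 26 mm high, one hub each, 105 mm from the carousel axis. z up.
- basket1 (a point): carousel basket 1: centre of its floor (22 mm above the bench). An octagonal blue cup, 80 mm across inside, walls 26 mm high, one hub each, 105 mm from the carousel axis. z up.
- basket2 (a point): carousel basket 2: centre of its floor (22 mm above the bench). An octagonal blue cup, 80 mm across inside, walls 26 mm high, one hub each, 105 mm from the carousel axis. z up.
- basket3 (a point): carousel basket 3: centre of its floor (22 mm above the bench). An octagonal blue cup, 80 mm across inside, walls 26 mm high, one hub each, 105 mm from the carousel axis. z up.
- basket4 (a point): carousel basket 4: centre of its floor (22 mm above the bench). An octagonal blue cup, 80 mm across inside, walls 26 mm high, one hub each, 105 mm from the carousel axis. z up.
- basket5 (a point): carousel basket 5: centre of its floor (22 mm above the bench). An octagonal blue cup, 80 mm across inside, walls 26 mm high, one hub each, 105 mm from the carousel axis. z up.
- drawer (a joint): how far the detergent drawer is out (m), 0 = fully shut, 0.112 = fully out. It slides out along the washer's -x, with about 1.5 N of friction
- drawer_in (a point): centre of the drawer's inner floor (55 mm above the bench); moves with the drawer, axes those of the washer. Inside 103 (x) x 104 (y) mm, walls 40 mm high; when the drawer is out this is open to above
- drawer_face (a point): centre of the outer face of the drawer's front, 65 mm above the bench; the face is 116 mm wide (y), from 20 to 100 mm high, and looks to the washer's -x
- clamp (a joint): angle of the hold-down clamp (rad): 0 = fully down, arm level over the lid; about 2 = swung up and back, away from the window. It stays where it is left (friction 0.12 N m); range 0 to 2.2
- clamp_pivot (a point): pivot of the clamp, 137 mm above the bench, at washer (-45, -178 mm). It turns about the washer's x: at angle q the arm points along washer (y, z) = (cos q, sin q). The arm is 20 mm wide (x), 10 mm thick, reaches 85 mm from the pivot and has a rubber foot at 50 mm. When down, it lies beside the lid's grip bar
- clamp_tip (a point): outer end of the clamp arm, 85 mm from the pivot; the last 30 mm are the red handle
- jar: a bystander: lidded glass jar, 64 mm in diameter, 85 mm tall, origin at the centre of its underside; must not be knocked over

How it is judged:
By the outcome, as a careful person would: the job done as asked, in the order asked, and still so for the second after the job is handed in, with the robot touching nothing.
Of hub0, hub1, hub2, hub3 only 2 to 4 are there at a start; the rules pass over those that are not, and their reading is None.
At some moment in a run one of hub0, hub1, hub2, hub3, block may be knocked a few centimetres aside while the robot is not near it.
It also fails if it takes over 210 s, if anything falls off the work surface, if the arm or the gripper's body presses on something with over 40 N, if the wrist force passes 120 N, or if a joint passes its speed limit or range.

## Robot

A 6-joint arm with a two-finger parallel gripper is mounted at the origin on the work surface. World frame = base frame: x ahead of the robot, y to its left, z up, the work surface at z = 0. Lengths are in m, angles in rad, forces in N, time in s.
With the tool pointing down it reaches from about 0.3 to 0.775 m from the base axis. Payload 14.6 kg.
Tool frame: the origin (TCP) lies at the very end of the fingers, on their centre line; the grasp point (between the pads) lies 19 mm behind it; x points along the fingers, z is the direction in which the jaws open and shut, and the axes are right-handed (so a half turn about x gives the same grasp; the last joint's range is limited). The gripper opens to 94 mm and grips with 3 to 60 N. Pads are 16 mm wide; open, the fingers measure 119 mm over their backs; the gripper's body (75 mm by 177 mm) begins 78 mm behind the grasp point.
Start: joints at [-1.267, 0.3, 1.521, -0, 1.321, -0.067], TCP at [0.199, -0.513, 0.205] pointing down, gripper open.
Joint ranges: [-3.03, 3.03], [-0.79, 2.21], [0.23, 2.52], [-1.04, 4.18], [0, 3.07], [-2.55, 2.55]. Speed limits (rad/s): [2.22, 2.22, 2.57, 3.14, 3.14, 3.14].

## Interface

Orientations are given as [roll, pitch, yaw] about the fixed x, y, z axes, in that order (R = Rz(yaw) Ry(pitch) Rx(roll)).
In Python, from station import ctrl gives the robot as it stands. The module is installed in compiled form; this text tells all that it offers.
- The arm moves only by the tool servo_tool, never from a script. Its argument "motion" is one flat list of numbers, 4 for each row, row after row: the shift along the tool's x, y, z in mm, then the turn about the tool's x in degrees. In form: [dx, dy, dz, roll, dx, dy, dz, roll, ...]. A call has 1 to 20 rows; each row is the pose to reach, as a shift and turn from the pose commanded when the call began, along the tool's axes at that moment; what a row does not reach only later rows make up. A row lasts 1/8 s, in which the tool goes at most 62.5 mm and 10.7 degrees, less where a joint would pass 70% of its speed; a pose out of reach is approached as far as the arm can. A call with a gripper value outside its range is refused whole. "gripper" is the opening, from 0 (shut) to 1 (fully open), set as the call begins (left out, the last holds). The fingers move at their own pace and stop on an object; "force" is the grip in N (left out, the last holds). Time passes only in rows, so rows that repeat a pose let the fingers close. It gives the time, the measured TCP pose, the force and the opening at its end, in the units of the state.
- ctrl.get_obs(): the state, without advancing time (a new reading comes with each control period).
- ctrl.camera(name): name is "scene" or "top"; returns a dict with "color" (400x640x3 uint8, red, green, blue), "z_map" (400x640 float32, m along the optical axis (not along the pixel's ray), 0 where there is no reading), "fx", "fy", "cx", "cy" (pixels), "dist_coeffs" ([k1, k2, p1, p2, k3] as OpenCV has them; the pictures are not rectified), "rvec" (rotation vector, rad) and "tvec" (3), from world to camera coordinates, as OpenCV has them. Camera axes: x right, y down, z forward; pixel columns grow to the right and rows downward; lengths in m; the calibration is good to about 2 mm. A picture is of the moment at which its call begins.
- ctrl.hand_in(): hands the job in, once; it reports no verdict.
The state is a dict: "time_s": time; "qpos": joint angles; "joint_vel": joint speeds; "tau": joint torques, N m; "ee_pos": TCP position; "eef_rot": TCP orientation; "force": force on the tool from outside, world axes, zero at the start; "moment": the same for the moment, N m; "grip_width": finger opening in m.
Only numpy, scipy, OpenCV 4.12 (cv2) and the standard library are available. Lean on these libraries where they do the work, as an engineer would, in place of code of your own. Each camera call takes 0.05 s, during which the arm holds its last target.

## Working session

There is one attempt and no reset: what is moved stays moved. The work goes in short steps, Python scripts to look and compute and a tool call to move; the robot and the scene stay as the last step left them, time stands still between calls to the robot, and variables do not carry over. Pictures are saved under pics/ and viewed, and the job is handed in when it is done.

Besides the shell and the picture viewer there is one more tool, called after ">>>" by a JSON object that holds its "op" and its "data", one argument or row to a line. servo_tool: Moves the arm, as the interface text tells. Its arguments: {"type":"object","properties":{"motion":{"type":"array","items":{"type":"number"}},"gripper":{"type":"number"},"force":{"type":"number"}},"required":["motion"]}

```bash
mkdir -p pics; ls
cat > h.py <<'E'
import numpy as np, cv2
from station import ctrl
from scipy.spatial.transform import Rotation as R
def snap(name,fn=None):
    c=ctrl.camera(name)
    if fn: cv2.imwrite('pics/'+fn,c['color'][:,:,::-1])
    return c
def world(c):
    h,w=c['z_map'].shape
    K=np.array([[c['fx'],0,c['cx']],[0,c['fy'],c['cy']],[0,0,1.]])
    u,v=np.meshgrid(np.arange(w),np.arange(h))
    p=cv2.undistortPointsIter(np.stack([u,v],-1).reshape(-1,1,2).astype(np.float64),K,np.array(c['dist_coeffs'],float),None,None,(3,50,1e-9)).reshape(h,w,2)
    z=c['z_map'].astype(float)
    P=np.dstack([p[...,0]*z,p[...,1]*z,z])
    Rm,_=cv2.Rodrigues(np.array(c['rvec'],float))
    W=(P-np.array(c['tvec'],float).reshape(3))@Rm
    W[z==0]=np.nan
    return W
def proj(c,pts):
    K=np.array([[c['fx'],0,c['cx']],[0,c['fy'],c['cy']],[0,0,1.]])
    return cv2.projectPoints(np.array(pts,float).reshape(-1,1,3),np.array(c['rvec'],float),np.array(c['tvec'],float),K,np.array(c['dist_coeffs'],float))[0].reshape(-1,2)
E
python3 - <<'E'
from h import *
o=ctrl.get_obs(); print(o)
print(R.from_euler('xyz',o['eef_rot']).as_matrix().round(3))
for n in('scene','top'):
    c=snap(n,n+'0.png'); print(n,c['fx'],c['dist_coeffs'],np.array(c['rvec']).ravel(),np.array(c['tvec']).ravel())
E
```

```text
pics
{'time_s': 0.0, 'qpos': array([-1.26659558e+00,  3.00503855e-01,  1.52159623e+00, -7.86514729e-06,
        1.32072146e+00, -6.65910208e-02]), 'joint_vel': array([ 0.00103851,  0.00131699,  0.00057493, -0.00127918,  0.00021534,
        0.00030979]), 'tau': array([-4.15803597e-04, -5.31809592e+01, -3.52740884e+01,  7.08039198e-02,
        2.43794970e-02, -6.73856448e-05]), 'ee_pos': array([ 0.19921152, -0.51235851,  0.20486197]), 'eef_rot': array([3.08120074, 1.56956742, 1.88119814]), 'force': array([-0.61630081,  0.02763666,  0.45119639]), 'moment': array([ 0.00823628,  0.02177634, -0.00193959]), 'grip_width': 0.09410756051969543}
[[-0.     0.932  0.362]
 [ 0.001  0.362 -0.932]
 [-1.     0.    -0.001]]
scene 380.52732776773234 [-0.07484024  0.          0.          0.          0.        ] [ 0.38019276  2.67595276 -1.34171545] [0.50829304 0.03456113 1.04524828]
top 402.1629258870823 [-0.06995698  0.          0.          0.          0.        ] [ 2.17681367 -2.14488329  0.17650323] [-0.04173109  0.55342339  0.98530461]
```

View pics/scene0.png

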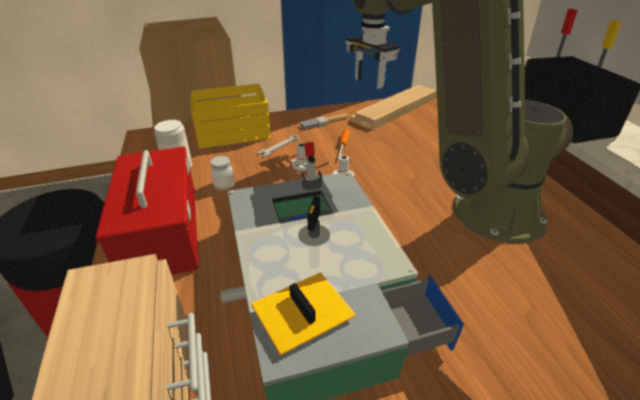

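View pics/top0.png

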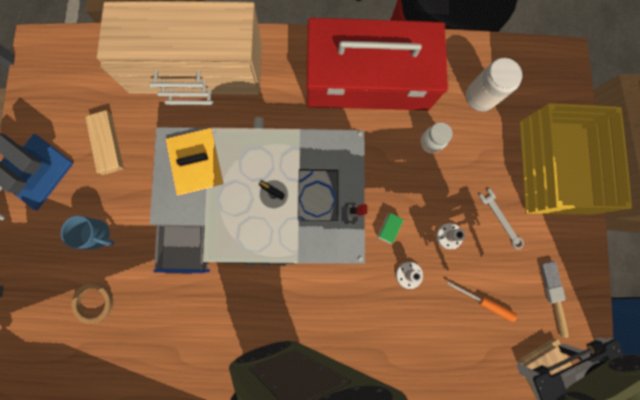

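Run:
```python
from h import *
c=snap('top'); W=world(c); np.save('W0.npy',W)
for uv in [(451,235),(408,273),(390,228),(355,212),(361,209),(436,138),(272,188),(180,248),(192,158),(320,190),(340,250),(240,240),(160,140),(362,132),(362,260),(200,265),(450,300)]:
    print(uv,W[uv[1],uv[0]].round(4))
im=cv2.resize(c['color'][110:300,140:480,::-1],None,fx=2.35,fy=2.35,interpolation=cv2.INTER_CUBIC); cv2.imwrite('pics/topz.png',im)
c=snap('scene')
im=cv2.resize(c['color'][100:360,200:500,::-1],None,fx=2.3,fy=2.3,interpolation=cv2.INTER_CUBIC); cv2.imwrite('pics/scz.png',im)
```

```text
(451, 235) [ 0.4648 -0.3778  0.0603]
(408, 273) [ 0.3696 -0.2713  0.0435]
(390, 228) [ 0.4824 -0.2292  0.0329]
(355, 212) [ 0.5047 -0.1186  0.1953]
(361, 209) [ 0.5082 -0.1277  0.2228]
(436, 138) [ 0.7085 -0.34    0.0812]
(272, 188) [0.554  0.0609 0.1947]
(180, 248) [0.4236 0.2953 0.0552]
(192, 158) [0.6261 0.2479 0.1592]
(320, 190) [ 0.5789 -0.0494  0.0253]
(340, 250) [ 0.4242 -0.0943  0.1111]
(240, 240) [0.444  0.139  0.1107]
(160, 140) [nan nan nan]
(362, 132) [ 0.71   -0.147   0.1107]
(362, 260) [ 0.4016 -0.146   0.1096]
(200, 265) [0.3843 0.2332 0.097 ]
(450, 300) [ 0.2984 -0.3933 -0.0006]
```

View pics/topz.png

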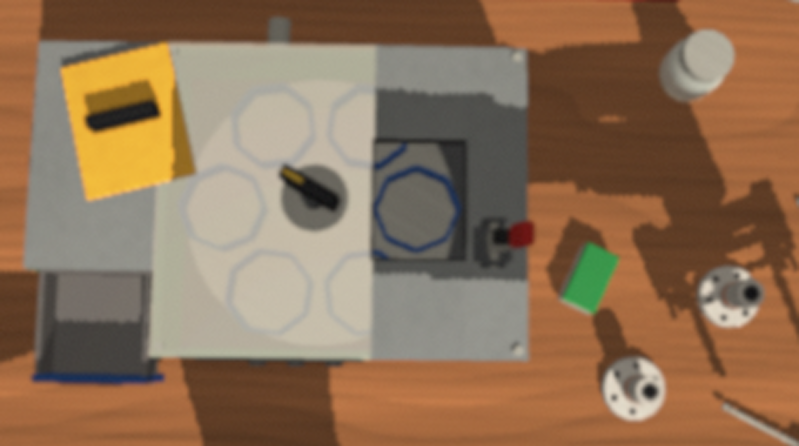

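View pics/scz.png

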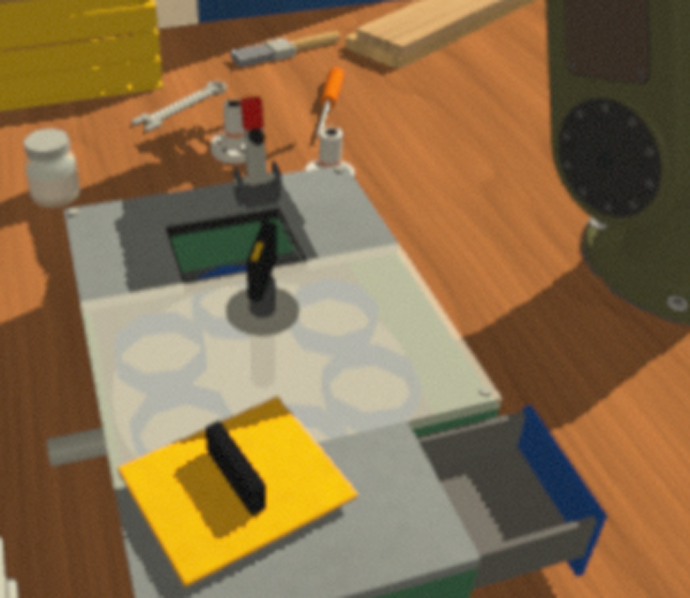

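```bash
cat > fit.py <<'E'
from h import *
def hubs(c,W):
    # hub top/neck points: bright grey, z .06-.08 
    pass
if __name__=='__main__':
    c=snap('top'); W=world(c); 
    z=W[...,2]; x=W[...,0]; y=W[...,1]
    m=(abs(z-.111)<.004)&(x>.3)&(x<.8)&(y>-.25)&(y<.4)
    # edge profiles: near x edge for y in ranges, etc
    def lims(sel_axis,val_axis,lo,hi,fn,step=.01):
        out=[]
        for a in np.arange(lo,hi,step):
            s=m&(abs(sel_axis-a)<step/2)
            if s.sum()>3: out.append((a,fn(val_axis[s])))
        return np.array(out)
    def rf(p):
        p=np.array(p); k=np.ones(len(p),bool)
        for _ in range(6):
            q=np.polyfit(p[k,0],p[k,1],1); r=abs(p[:,1]-np.polyval(q,p[:,0])); k=r<max(.002,1.5*np.median(r))
        return q,k.sum(),len(p),np.std(p[k,1]-np.polyval(q,p[k,0]))
    for n,a in dict(near=lims(y,x,-.12,.17,np.min),far=lims(y,x,-.14,.15,np.max),right=lims(x,y,.42,.7,np.min)).items():
        q,k,N,s=rf(a); print(n,'slope deg',np.degrees(np.arctan(q[0])).round(2),'at0',q[1].round(4),'at .55',np.polyval(q,.55).round(4),k,N,s.round(4))
    print('left far',lims(x,y,.5,.7,np.max)[:,1].round(3))
    # window hole
    wm=(z<.1)&(x>.45)&(x<.66)&(y>-.13)&(y<.03)
    # knob
    km=(z>.186)&(z<.2)&(abs(x-.555)<.05)&(abs(y-.06)<.05)
    P=np.c_[x[km],y[km]]; print('knob',P.mean(0),len(P)); r=cv2.minAreaRect((P*1000).astype(np.float32)); print(r)
    u,s,vt=np.linalg.svd(P-P.mean(0)); print('ang',np.degrees(np.arctan2(vt[0,1],vt[0,0])))
    # yellow lid plate
    lm=(abs(z-.128)<.005)&(y>.13)&(x>.4)&(x<.8)&(y<.4)
    P=np.c_[x[lm],y[lm]]; print('lid',cv2.minAreaRect((P*1000).astype(np.float32)))
    lm=(abs(z-.158)<.006)&(y>.13)&(x>.4)&(x<.8)&(y<.4)
    P=np.c_[x[lm],y[lm]]; print('bar',P.mean(0),cv2.minAreaRect((P*1000).astype(np.float32)))
    bm=(abs(z-.034)<.005)&(abs(x-.48)<.07)&(abs(y+.23)<.07)
    P=np.c_[x[bm],y[bm]]; print('block',P.mean(0),cv2.minAreaRect((P*1000).astype(np.float32)))
    for cx,cy in [(.465,-.378),(.37,-.272)]:
        hm=(abs(z-.075)<.006)&(abs(x-cx)<.05)&(abs(y-cy)<.05)
        P=np.c_[x[hm],y[hm]]; print('hub',len(P),P.mean(0),cv2.minAreaRect((P*1000).astype(np.float32))[:2])
        hm=(abs(z-.014)<.004)&(abs(x-cx)<.06)&(abs(y-cy)<.06)
        P=np.c_[x[hm],y[hm]]; print('  flange',cv2.minEnclosingCircle((P*1000).astype(np.float32)))
    dm=(abs(z-.1)<.006)&(x<.4)&(x>.25)&(y>.15)&(y<.35)
    P=np.c_[x[dm],y[dm]]; print('drawer face top',P.min(0),P.max(0))
    jm=(z>.078)&(z<.09)&(abs(x-.708)<.06)&(abs(y+.34)<.06)
    P=np.c_[x[jm],y[jm]]; print('jar',cv2.minEnclosingCircle((P*1000).astype(np.float32)))
    cm=(z>.13)&(abs(x-.505)<.05)&(y<-.08)&(y>-.22)
    for p in W[cm][::6]: print(p.round(3),end=' ')
E
python3 fit.py
```

```text
near slope deg -0.24 at0 0.3954 at .55 0.3931 30 30 0.0007
far slope deg 0.01 at0 0.7145 at .55 0.7145 29 30 0.0007
right slope deg -0.24 at0 -0.1464 at .55 -0.1487 22 28 0.0001
left far [0.354 0.355 0.355 0.354 0.355 0.355 0.354 0.354 0.355 0.354 0.354 0.355
 0.356 0.354 0.355 0.356 0.354 0.354 0.355 0.356]
knob [0.55346134 0.06439065] 179
((554.2640380859375, 64.9430923461914), (59.904022216796875, 14.029206275939941), 60.8212890625)
ang -119.40956136447991
lid ((627.7124633789062, 252.46742248535156), (140.33335876464844, 112.43020629882812), 15.128570556640625)
bar [0.66118097 0.2581202 ] ((717.745849609375, 275.5531311035156), (199.4181671142578, 112.2000961303711), 15.532526969909668)
block [ 0.48327496 -0.23127776] ((483.5305480957031, -231.63351440429688), (40.63493347167969, 68.56633758544922), 64.66276550292969)
hub 124 [ 0.4651517  -0.39235235] ((465.6200866699219, -393.2303161621094), (27.384233474731445, 30.202064514160156))
  flange ((465.3069152832031, -392.15045166015625), 34.6761589050293)
hub 125 [ 0.36296894 -0.28298209] ((362.6169128417969, -283.0303649902344), (2
[... 642 characters left out ...]
34  0.223] [ 0.511 -0.108  0.192] [ 0.511 -0.121  0.193] [ 0.508 -0.129  0.226] [ 0.515 -0.11   0.14 ] [ 0.509 -0.116  0.196] [ 0.507 -0.127  0.216] [ 0.506 -0.138  0.222] [ 0.507 -0.112  0.196] [ 0.506 -0.124  0.207] [ 0.504 -0.134  0.224] [ 0.505 -0.108  0.193] [ 0.505 -0.121  0.196] [ 0.502 -0.13   0.223] [ 0.508 -0.109  0.143] [ 0.503 -0.117  0.19 ] [ 0.501 -0.127  0.215] [ 0.5   -0.139  0.22 ] [ 0.503 -0.116  0.166] [ 0.5   -0.124  0.203] [ 0.499 -0.135  0.216] [ 0.501 -0.116  0.164] [ 0.5   -0.127  0.182] [ 0.5   -0.117  0.156] [ 0.499 -0.117  0.139] [ 0.494 -0.112  0.142] [ 0.492 -0.117  0.14 ] [ 0.489 -0.113  0.149] [ 0.487 -0.104  0.147] [ 0.487 -0.118  0.148] [ 0.485 -0.117  0.139]
```

```bash
cat > go.py <<'E'
import sys
from h import *
# usage: go.py x y z yawdeg -> tool shift mm & roll deg from present pose
def go(x,y,z,yaw):
    o=ctrl.get_obs(); M=R.from_euler('xyz',o['eef_rot']).as_matrix()
    cur=np.degrees(np.arctan2(M[1,2],M[0,2])); d=M.T@(np.array([x,y,z])-o['ee_pos'])*1000
    r=-((yaw-cur+180)%360-180)
    print('t',round(o['time_s'],2),'pos',o['ee_pos'].round(4),'yaw',cur.round(2),'grip',round(o['grip_width'],4),'F',o['force'].round(1),'q',o['qpos'].round(2))
    print('shift',d.round(1),'roll',round(r,2))
a=list(map(float,sys.argv[1:]))
go(*a)
E
python3 go.py .3633 -.283 .15 0
```

```text
t 0.25 pos [ 0.1992 -0.5125  0.2052] yaw -68.75 grip 0.0939 F [-0.7  0.1  0.9] q [-1.27  0.3   1.52  0.    1.32 -0.07]
shift [  55.3  236.1 -154.4] roll -68.75
```

>>> {"op": "servo_tool", "data": {
  "motion": [8,34,-22,-9.8,16,68,-44,-19.6,24,101,-66,-29.5,32,135,-88,-39.3,40,169,-110,-49.1,48,202,-132,-59,55.3,236.1,-154.4,-68.75,55.3,236.1,-154.4,-68.75,55.3,236.1,-154.4,-68.75],
  "gripper": 1
}}

```text
time_s: 1.38
ee_pos: [0.3633, -0.2835, 0.1503]
eef_rot: [-1.329, 1.571, -1.331]
force: [0.5, 0.3, -0.2]
grip_width: 0.0939
```

```bash
python3 - <<'E'
from h import *
snap('scene','s1.png')
c=snap('top','t1.png')
E
python3 go.py .3633 -.283 .032 0
```

```text
t 1.48 pos [ 0.363  -0.2839  0.1503] yaw -0.13 grip 0.0938 F [-0.1  0.1 -0.5] q [-0.74  0.16  1.83 -0.    1.15 -0.74]
shift [118.3   0.9   0.3] roll -0.13
```

View pics/t1.png

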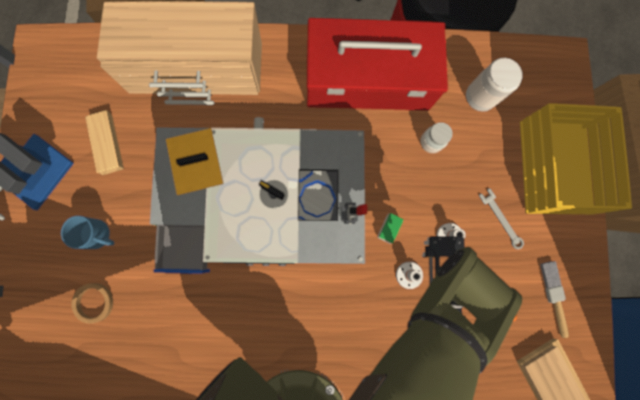

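View pics/s1.png

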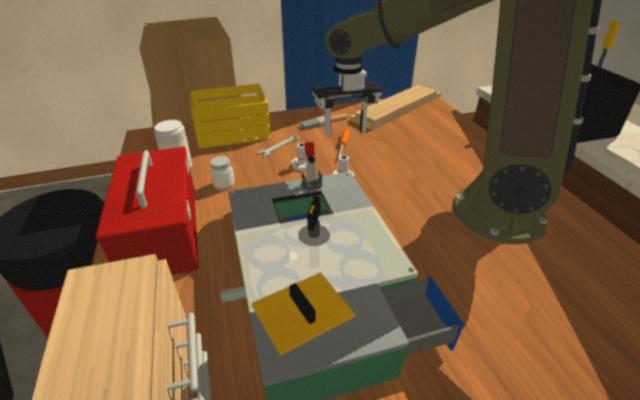

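Run:
```python
from h import *
for n in('top','scene'):
    c=snap(n); W=world(c)
    print(n,proj(c,[[.3633,-.2832,.0],[.3633,-.2832,.075],[.363,-.2839,.1503],[.363,-.2839,.3],[.4653,-.3923,.075],[.3633+.047,-.2839,.15],[.3633-.047,-.2839,.15]]).round(0).tolist())
    Rm,_=cv2.Rodrigues(np.array(c['rvec'],float)); print('campos',-Rm.T@np.array(c['tvec']).ravel())
c=snap('top');
im=cv2.resize(c['color'][180:320,350:530,::-1],None,fx=4,fy=4,interpolation=cv2.INTER_CUBIC); cv2.imwrite('pics/t1z.png',im)
```

```text
top [[408.0, 275.0], [416.0, 276.0], [426.0, 278.0], [450.0, 283.0], [459.0, 235.0], [425.0, 257.0], [426.0, 299.0]]
campos [ 0.41240666 -0.00950207  1.05293616]
scene [[342.0, 178.0], [343.0, 158.0], [344.0, 135.0], [347.0, 84.0], [301.0, 145.0], [329.0, 137.0], [359.0, 133.0]]
campos [0.71388812 0.64386441 0.65414267]
```

View pics/t1z.png

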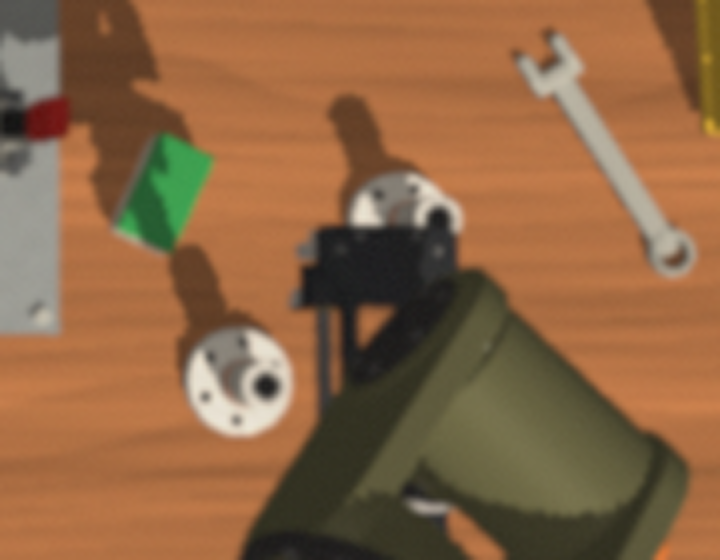

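>>> {"op": "servo_tool", "data": {
  "motion": [40,0.9,0.3,0,80,0.9,0.3,0,110,0.9,0.3,0,118.3,0.9,0.3,0,118.3,0.9,0.3,0]
}}

```text
time_s: 2.25
ee_pos: [0.3637, -0.2826, 0.0322]
eef_rot: [1.51, 1.571, 1.509]
force: [-1.2, -0.2, 0.9]
grip_width: 0.0942
```

>>> {"op": "servo_tool", "data": {
  "motion": [0,0,0,0,0,0,0,0,0,0,0,0,0,0,0,0,0,0,0,0,0,0,0,0],
  "gripper": 0.2,
  "force": 30
}}

```text
time_s: 3.0
ee_pos: [0.3637, -0.2822, 0.0319]
eef_rot: [1.875, 1.571, 1.875]
force: [0.4, -0.7, 0.5]
grip_width: 0.0375
```

```bash
python3 go.py .5547 -.0395 .30 0.24
```

```text
t 3.0 pos [ 0.3637 -0.2822  0.0319] yaw -0.01 grip 0.0375 F [ 0.4 -0.7  0.5] q [-0.74  0.34  1.93  0.    0.87 -0.74]
shift [-268.1  242.8  191. ] roll -0.25
```

>>> {"op": "servo_tool", "data": {
  "motion": [0,0,0,0,0,0,0,0,0,0,0,0]
}}

```text
time_s: 3.38
ee_pos: [0.3637, -0.2823, 0.0318]
eef_rot: [0.485, 1.571, 0.485]
force: [0.3, 0.2, -1.2]
grip_width: 0.0296
```

>>> {"op": "servo_tool", "data": {
  "motion": [-40,0,0,0,-90,0,0,0,-150,0,0,0,-200,20,16,0,-250,50,40,0,-268,80,65,0,-268,120,95,0,-268,160,127,0,-268,200,158,0,-268,230,181,-0.2,-268,242.8,191,-0.2,-268,242.8,191,-0.2,-268,242.8,191,-0.2,-268,242.8,191,-0.2]
}}

```text
time_s: 5.12
ee_pos: [0.5543, -0.0404, 0.3001]
eef_rot: [-0.493, 1.57, -0.491]
force: [-0.5, -1.0, -2.8]
grip_width: 0.0297
```

```bash
python3 - <<'E'
from h import *
snap('scene','s2.png')
c=snap('top','t2.png')
E
python3 go.py .5547 -.0395 .055 0.24
```

```text
t 5.22 pos [ 0.5545 -0.0401  0.3001] yaw 0.14 grip 0.0293 F [ 0.3  0.1 -2.4] q [-0.14  0.26  1.35 -0.    1.53 -0.14]
shift [2.451e+02 7.000e-01 2.000e-01] roll -0.1
```

View pics/s2.png

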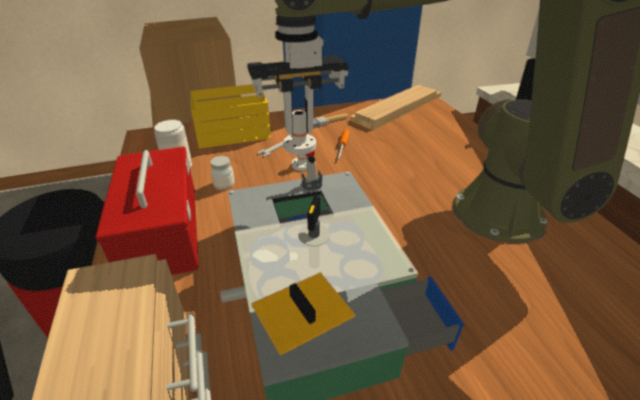

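>>> {"op": "servo_tool", "data": {
  "motion": [40,0.7,0.2,0,90,0.7,0.2,0,140,0.7,0.2,0,180,0.7,0.2,0,205,0.7,0.2,0,220,0.7,0.2,0,232,0.7,0.2,0,240,0.7,0.2,0,244,0.7,0.2,0,244.5,0.7,0.2,0,244.5,0.7,0.2,0]
}}

```text
time_s: 6.6
ee_pos: [0.5551, -0.0388, 0.0558]
eef_rot: [-0.119, 1.57, -0.116]
force: [-0.2, 0.3, -3.2]
grip_width: 0.0295
```

>>> {"op": "servo_tool", "data": {
  "motion": [1,0,0,0,2,0,0,0,2,0,0,0]
}}

```text
time_s: 6.98
ee_pos: [0.5553, -0.0388, 0.0538]
eef_rot: [-0.129, 1.57, -0.126]
force: [1.1, 1.0, 2.6]
grip_width: 0.0297
```

>>> {"op": "servo_tool", "data": {
  "motion": [0,0,0,0,0,0,0,0,0,0,0,0,0,0,0,0],
  "gripper": 0.55
}}

```text
time_s: 7.48
ee_pos: [0.5549, -0.0388, 0.0533]
eef_rot: [3.019, 1.571, 3.022]
force: [0.2, 0.0, -1.1]
grip_width: 0.0519
```

>>> {"op": "servo_tool", "data": {
  "motion": [-20,0,0,0,-60,0,0,0,-110,0,0,0,-160,0,0,0,-210,0,0,0,-220,0,0,0,-220,0,0,0,-220,0,0,0]
}}

```text
time_s: 8.48
ee_pos: [0.5545, -0.0387, 0.2715]
eef_rot: [3.0, 1.568, 3.003]
force: [0.1, 0.3, -0.3]
grip_width: 0.0521
```

```bash
python3 - <<'E'
from h import *
snap('scene','s3.png')
c=snap('top','t3.png'); W=world(c)
z=W[...,2];x=W[...,0];y=W[...,1]
hm=(abs(z-.097)<.006)&(abs(x-.5547)<.05)&(abs(y+.0395)<.045)
P=W[hm]; print(len(P),P.mean(0) if len(P) else 0)
E
python3 go.py .554 .065 .26 -30
```

```text
0 0
t 8.57 pos [ 0.5546 -0.0387  0.2719] yaw 0.2 grip 0.0519 F [0.2 0.4 0.4] q [-0.14  0.27  1.4  -0.    1.47 -0.14]
shift [ 12.  103.7  -0.2] roll 30.2
```

View pics/t3.png

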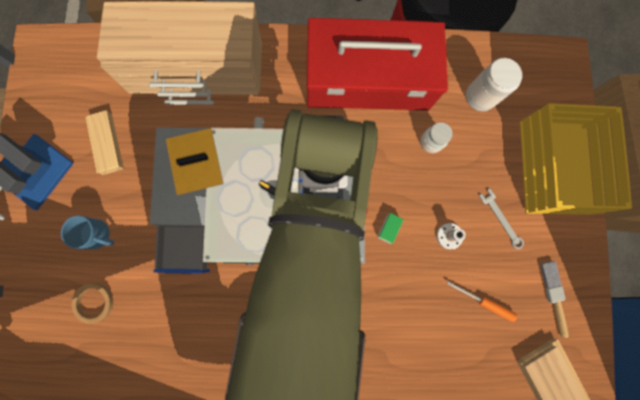

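View pics/s3.png

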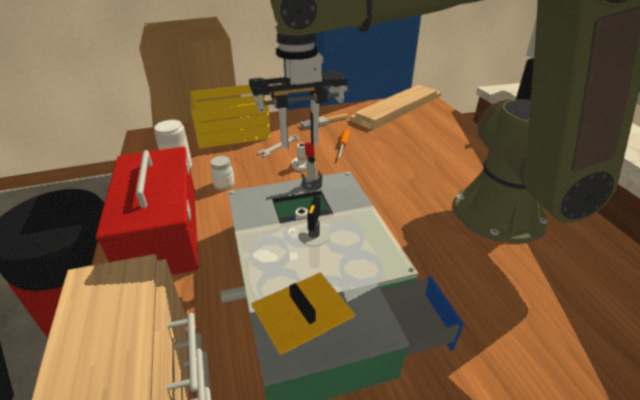

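>>> {"op": "servo_tool", "data": {
  "motion": [6,35,0,10,12,70,0,20,12,103.7,-0.2,29.6,12,103.7,-0.2,29.6,60,103.7,-0.2,29.6,100,103.7,-0.2,29.6,115,103.7,-0.2,29.6,117,103.7,-0.2,29.6,117,103.7,-0.2,29.6]
}}

```text
time_s: 9.7
ee_pos: [0.555, 0.0647, 0.1577]
eef_rot: [0.549, 1.569, 0.036]
force: [0.2, 0.1, -0.3]
grip_width: 0.0514
```

>>> {"op": "servo_tool", "data": {
  "motion": [0,0,0,0,0,0,0,0,0,0,0,0,0,0,0,0,0,0,0,0,0,0,0,0],
  "gripper": 0,
  "force": 60
}}

```text
time_s: 10.45
ee_pos: [0.5543, 0.065, 0.1564]
eef_rot: [3.112, 1.571, 2.598]
force: [-3.5, 1.6, 1.6]
grip_width: 0.0136
```

```bash
python3 go.py .554 .065 .155 30.3
```

```text
t 10.45 pos [0.5543 0.065  0.1564] yaw -29.4 grip 0.0136 F [-3.5  1.6  1.6] q [0.05 0.36 1.56 0.   1.22 0.56]
shift [ 1.4 -0.1 -0.2] roll -59.7
```

>>> {"op": "servo_tool", "data": {
  "motion": [0,0,0,-5,0,0,0,-12,0,0,0,-20,0,0,0,-28,0,0,0,-36,0,0,0,-44,0,0,0,-52,0,0,0,-57,0,0,0,-59.7,0,0,0,-59.7,0,0,0,-59.7]
}}

```text
time_s: 11.82
ee_pos: [0.5538, 0.065, 0.1564]
eef_rot: [2.554, 1.569, 3.082]
force: [-8.1, 1.1, 4.7]
grip_width: 0.0135
```

```bash
python3 go.py .554 .065 .155 30.3
python3 - <<'E'
from h import *
print(ctrl.get_obs()['moment'])
E
```

```text
t 11.82 pos [0.5538 0.065  0.1564] yaw 30.3 grip 0.0135 F [-8.1  1.1  4.7] q [ 0.05  0.36  1.56  0.    1.22 -0.48]
shift [ 1.4 -0.2  0.2] roll 0.0
[0.13825918 0.95327574 0.00496556]
```

Open, lift, move toward hub 2 area and look.

>>> {"op": "servo_tool", "data": {
  "motion": [0,0,0,0,0,0,0,0,0,0,0,0,0,0,0,0],
  "gripper": 0.55
}}

```text
time_s: 12.32
ee_pos: [0.5544, 0.0649, 0.1563]
eef_rot: [-0.986, 1.571, -0.458]
force: [-0.2, 0.4, 0.5]
grip_width: 0.0497
```

>>> {"op": "servo_tool", "data": {
  "motion": [-40,0,0,0,-90,0,0,0,-130,0,0,0,-130,-40,0,10,-130,-80,0,20,-130,-130,-50,30,-130,-180,-100,30,-130,-230,-150,30,-130,-280,-200,30,-130,-300,-220,30,-130,-300,-220,30,-130,-300,-220,30]
}}

```text
time_s: 13.82
ee_pos: [0.5158, -0.3047, 0.2862]
eef_rot: [1.764, 1.57, 1.769]
force: [1.3, -0.2, -0.8]
grip_width: 0.052
```

```bash
python3 - <<'E'
from h import *
c=snap('top','t4.png'); W=world(c)
z=W[...,2];x=W[...,0];y=W[...,1]
km=(z>.186)&(z<.2)&(abs(x-.555)<.05)&(abs(y-.06)<.05)
P=np.c_[x[km],y[km]]; print(cv2.minAreaRect((P*1000).astype(np.float32)))
hm=(abs(z-.075)<.006)&(abs(x-.465)<.08)&(abs(y+.392)<.08); P=W[hm]; print('hub',len(P), P.mean(0))
E
python3 go.py .4652 -.3923 .15 0.24
```

```text
((554.14794921875, 64.7631607055664), (14.292730331420898, 59.22215270996094), 30.404306411743164)
hub 0 [nan nan nan]
t 13.88 pos [ 0.5161 -0.3042  0.2864] yaw 0.34 grip 0.0518 F [ 1.   0.5 -0.1] q [-0.59  0.37  1.25  0.    1.53 -0.6 ]
shift [136.4 -87.8 -51.5] roll 0.1<stdin>:6: RuntimeWarning: Mean of empty slice.
  ret = um.true_divide(
```

View pics/t4.png

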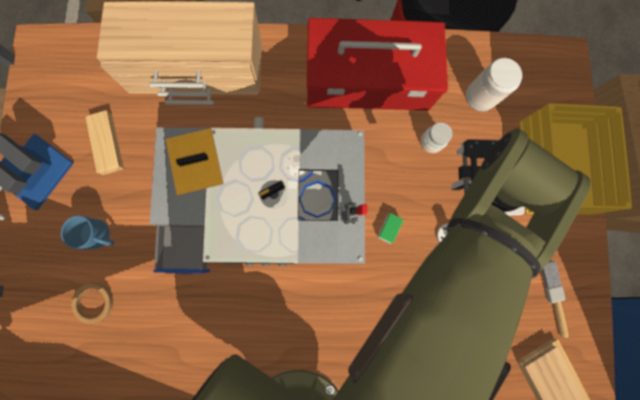

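>>> {"op": "servo_tool", "data": {
  "motion": [45,-30,-17,0,90,-60,-35,0,130,-87.8,-51.5,0,136,-87.8,-51.5,0,136,-87.8,-51.5,0],
  "gripper": 1
}}

```text
time_s: 14.5
ee_pos: [0.4658, -0.3921, 0.1512]
eef_rot: [-0.481, 1.57, -0.475]
force: [-0.5, 0.4, 0.8]
grip_width: 0.0935
```

```bash
python3 - <<'E'
from h import *
c=snap('scene'); W=world(c)
z=W[...,2];x=W[...,0];y=W[...,1]
hm=(abs(z-.073)<.004)&(abs(x-.465)<.08)&(abs(y+.392)<.08); P=W[hm]; print('hub',len(P), P.mean(0), P.min(0),P.max(0))
im=cv2.resize(c['color'][40:200,220:420,::-1],None,fx=3.5,fy=3.5); cv2.imwrite('pics/s5.png',im)
E
python3 go.py .4652 -.3923 .032 0.24
```

```text
hub 34 [ 0.46860392 -0.38657399  0.07480818] [ 0.45732377 -0.40877366  0.06915065] [ 0.48029676 -0.37413146  0.07699247]
t 14.55 pos [ 0.4661 -0.3922  0.1519] yaw 0.39 grip 0.0942 F [-0.3  0.5  0.1] q [-0.76  0.48  1.41  0.    1.26 -0.77]
shift [ 1.199e+02  1.000e-01 -1.100e+00] roll 0.15
```

View pics/s5.png

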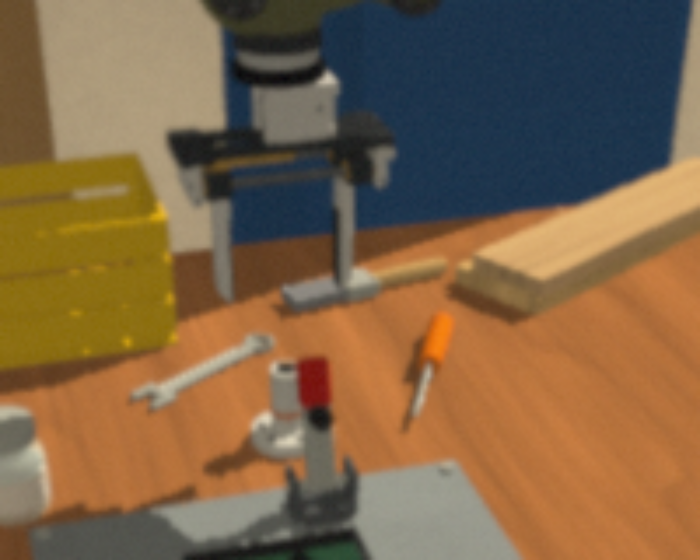

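>>> {"op": "servo_tool", "data": {
  "motion": [40,0,-1,0,80,0,-1,0,110,0,-1,0,119.5,0,-1,0,119.5,0,-1,0]
}}

```text
time_s: 15.18
ee_pos: [0.4646, -0.393, 0.032]
eef_rot: [-0.728, 1.57, -0.722]
force: [-0.3, 0.7, -0.1]
grip_width: 0.0939
```

>>> {"op": "servo_tool", "data": {
  "motion": [0,0,0,0,0,0,0,0,0,0,0,0,0,0,0,0,0,0,0,0,0,0,0,0,0,0,0,0,0,0,0,0,0,0,0,0],
  "gripper": 0.2,
  "force": 30
}}

```text
time_s: 16.3
ee_pos: [0.4637, -0.3932, 0.0309]
eef_rot: [-0.279, 1.571, -0.274]
force: [1.6, -0.1, -0.7]
grip_width: 0.0295
```

```bash
python3 go.py .5547 -.0395 .30 0.24
```

```text
t 16.3 pos [ 0.4637 -0.3932  0.0309] yaw 0.29 grip 0.0295 F [ 1.6 -0.1 -0.7] q [-0.76  0.62  1.5   0.    1.03 -0.77]
shift [-269.1  353.2   92.8] roll 0.05
```

>>> {"op": "servo_tool", "data": {
  "motion": [-40,0,0,0,-90,0,0,0,-150,0,0,0,-200,25,6,0,-250,65,17,0,-269,115,30,0,-269,170,45,0,-269,225,59,0,-269,280,73,0,-269,330,87,0,-269,353.2,92.8,0,-269,353.2,92.8,0,-269,353.2,92.8,0]
}}

```text
time_s: 17.92
ee_pos: [0.5545, -0.0401, 0.2996]
eef_rot: [-2.829, 1.57, -2.824]
force: [-0.0, 0.3, -2.7]
grip_width: 0.0295
```

```bash
python3 - <<'E'
from h import *
c=snap('scene','s6.png')
E
python3 go.py .5547 -.0395 .053 0.24
```

```text
t 17.98 pos [ 0.5544 -0.0404  0.2997] yaw 0.24 grip 0.0293 F [ 0.6 -0.2 -2.4] q [-0.14  0.26  1.35 -0.    1.53 -0.14]
shift [246.7   0.9   0.4] roll -0.0
```

View pics/s6.png

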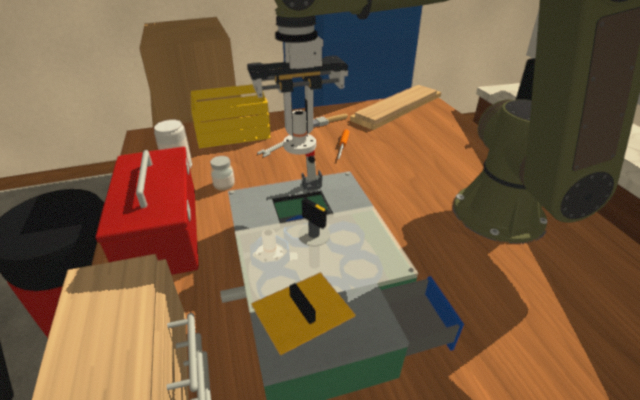

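>>> {"op": "servo_tool", "data": {
  "motion": [40,0.9,0.3,0,90,0.9,0.3,0,140,0.9,0.3,0,180,0.9,0.3,0,205,0.9,0.3,0,220,0.9,0.3,0,232,0.9,0.3,0,240,0.9,0.3,0,245,0.9,0.3,0,247.5,0.9,0.3,0,247.5,0.9,0.3,0]
}}

```text
time_s: 19.35
ee_pos: [0.5553, -0.0386, 0.0528]
eef_rot: [-0.131, 1.57, -0.126]
force: [0.0, 0.1, 0.2]
grip_width: 0.0295
```

>>> {"op": "servo_tool", "data": {
  "motion": [0,0,0,0,0,0,0,0,0,0,0,0,0,0,0,0],
  "gripper": 0.55
}}

```text
time_s: 19.85
ee_pos: [0.555, -0.0386, 0.0524]
eef_rot: [0.138, 1.571, 0.143]
force: [-0.7, 0.6, 0.1]
grip_width: 0.0514
```

>>> {"op": "servo_tool", "data": {
  "motion": [-20,0,0,0,-60,0,0,0,-110,0,0,0,-160,0,0,0,-210,0,0,0,-250,0,0,0,-250,0,0,0]
}}

```text
time_s: 20.72
ee_pos: [0.5557, -0.0386, 0.3054]
eef_rot: [-0.145, 1.565, -0.14]
force: [-0.4, -0.4, -0.2]
grip_width: 0.0522
```

```bash
python3 - <<'E'
from h import *
c=snap('scene','s7.png')
c=snap('top'); W=world(c)
z=W[...,2];x=W[...,0];y=W[...,1]
bm=(abs(z-.034)<.005)&(abs(x-.48)<.09)&(abs(y+.23)<.09)
P=np.c_[x[bm],y[bm]]; print('block',P.mean(0),cv2.minAreaRect((P*1000).astype(np.float32)))
dm=(abs(z-.055)<.006)&(x<.5)&(x>.25)&(y>.2)&(y<.36)
P=W[dm]; print('drawer floor',np.percentile(P,[1,50,99],axis=0).round(4).tolist())
dm=(abs(z-.098)<.006)&(x<.41)&(x>.25)&(y>.15)&(y<.37)
P=W[dm]; print('drawer face',np.percentile(P,[1,50,99],axis=0).round(4).tolist())
E
python3 go.py .4833 -.2315 .15 64.7
```

```text
block [ 0.48346233 -0.23118383] ((483.7576904296875, -231.80209350585938), (40.684326171875, 69.71160125732422), 65.02471923828125)
drawer floor [[0.3731, 0.2447, 0.0503], [0.4237, 0.2915, 0.0544], [0.4756, 0.3384, 0.0595]]
drawer face [[0.3655, 0.2286, 0.0924], [0.3712, 0.2839, 0.0987], [0.4078, 0.3418, 0.1028]]
t 20.82 pos [ 0.5548 -0.0386  0.3016] yaw 0.29 grip 0.0518 F [ 0.5  0.3 -0.7] q [-0.14  0.26  1.35  0.    1.53 -0.14]
shift [ 151.7 -192.6  -72.4] roll -64.41
```

View pics/s7.png

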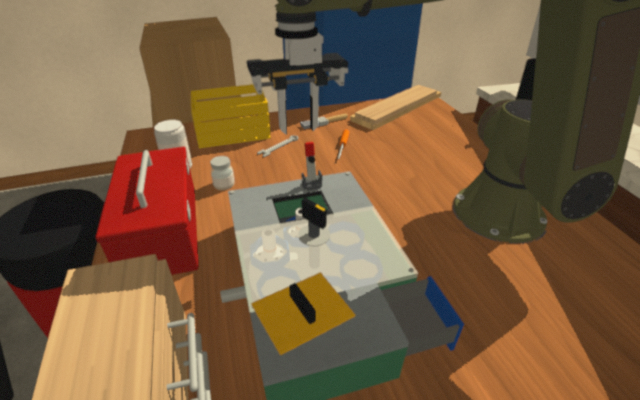

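>>> {"op": "servo_tool", "data": {
  "motion": [0,-60,-20,8,0,-120,-45,16,0,-170,-65,25.3,0,-192.8,-71.5,25.3,60,-192.8,-71.5,25.3,120,-192.8,-71.5,25.3,180,-192.8,-71.5,25.3,210,-192.8,-71.5,25.3,210,-192.8,-71.5,25.3],
  "gripper": 1
}}

```text
time_s: 21.95
ee_pos: [0.4828, -0.2308, 0.0894]
eef_rot: [3.063, 1.565, 2.627]
force: [-0.6, 0.6, 1.1]
grip_width: 0.094
```

```bash
python3 - <<'E'
from h import *
c=snap('scene')
im=cv2.resize(c['color'][40:240,220:460,::-1],None,fx=3.3,fy=2.9); cv2.imwrite('pics/s8.png',im)
E
python3 go.py .4836 -.2317 .008 -25
```

```text
t 22.0 pos [ 0.4839 -0.2314  0.0916] yaw -25.01 grip 0.0937 F [0.4 0.1 0.5] q [-0.51  0.39  1.68 -0.    1.07 -0.08]
shift [83.6 -0.4  0.1] roll -0.01
```

View pics/s8.png

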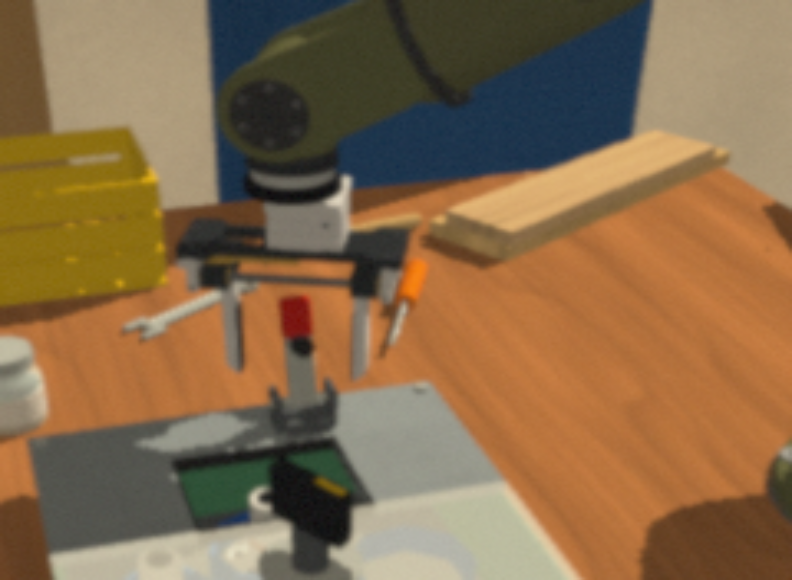

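>>> {"op": "servo_tool", "data": {
  "motion": [35,-0.4,0,0,65,-0.4,0,0,80,-0.4,0,0,83.5,-0.4,0,0,83.5,-0.4,0,0]
}}

```text
time_s: 22.62
ee_pos: [0.4848, -0.2324, 0.0099]
eef_rot: [-0.078, 1.569, -0.515]
force: [0.6, -0.3, 1.1]
grip_width: 0.0942
```

>>> {"op": "servo_tool", "data": {
  "motion": [0,0,0,0,0,0,0,0,0,0,0,0,0,0,0,0,0,0,0,0,0,0,0,0],
  "gripper": 0.6,
  "force": 25
}}

```text
time_s: 23.38
ee_pos: [0.4844, -0.2322, 0.0092]
eef_rot: [-0.166, 1.57, -0.602]
force: [-1.3, 0.9, 6.1]
grip_width: 0.0697
```

>>> {"op": "servo_tool", "data": {
  "motion": [-40,0,0,0,-90,0,0,0,-150,0,0,0,-210,0,0,0,-270,0,0,0,-290,0,0,0,-290,0,0,0]
}}

```text
time_s: 24.25
ee_pos: [0.4845, -0.2322, 0.2997]
eef_rot: [-0.075, 1.569, -0.512]
force: [0.5, 0.6, -2.1]
grip_width: 0.0699
```

```bash
python3 go.py .4245 .2907 .29 -45
```

```text
t 24.25 pos [ 0.4845 -0.2322  0.2997] yaw -25.0 grip 0.0699 F [ 0.5  0.6 -2.1] q [-0.52  0.22  1.41  0.    1.51 -0.08]
shift [   9.   448.6 -275.5] roll 20.0
```

>>> {"op": "servo_tool", "data": {
  "motion": [0,25,-15,0,0,70,-43,0,0,115,-70,0,0,160,-98,5,0,205,-126,10,0,250,-154,15,0,295,-181,20,0,340,-209,20,0,385,-236,20,0,425,-261,20,5,448.6,-275.5,20,9,448.6,-275.5,20,9,448.6,-275.5,20]
}}

```text
time_s: 25.88
ee_pos: [0.4241, 0.2901, 0.2885]
eef_rot: [-1.752, 1.569, -2.537]
force: [-0.2, 0.0, -0.6]
grip_width: 0.0697
```

```bash
python3 - <<'E'
from h import *
c=snap('scene','s9.png')
E
python3 go.py .4245 .2907 .066 -45
```

```text
t 25.93 pos [0.4243 0.29   0.2891] yaw -45.05 grip 0.0699 F [-0.7 -0.  -0.5] q [ 0.53  0.17  1.49 -0.    1.48  1.31]
shift [223.1   1.   -0.4] roll -0.05
```

View pics/s9.png

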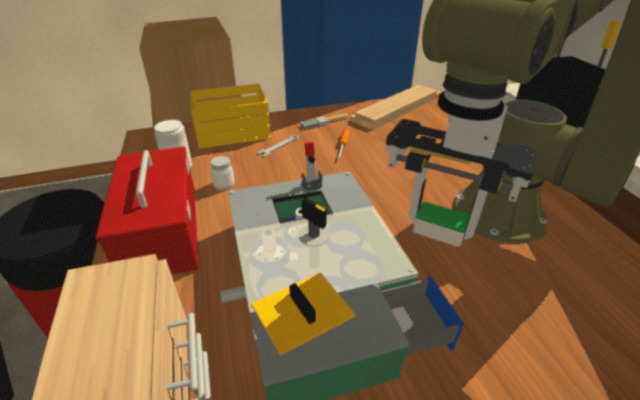

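>>> {"op": "servo_tool", "data": {
  "motion": [50,1,-0.4,0,100,1,-0.4,0,150,1,-0.4,0,180,1,-0.4,0,200,1,-0.4,0,212,1,-0.4,0,220,1,-0.4,0,223,1,-0.4,0,223.5,1,-0.4,0,223.5,1,-0.4,0]
}}

```text
time_s: 27.18
ee_pos: [0.4249, 0.292, 0.0668]
eef_rot: [1.341, 1.57, 0.556]
force: [0.6, -0.8, -1.5]
grip_width: 0.0698
```

>>> {"op": "servo_tool", "data": {
  "motion": [0,0,0,0,0,0,0,0,0,0,0,0,0,0,0,0],
  "gripper": 0.81
}}

```text
time_s: 27.68
ee_pos: [0.4247, 0.2919, 0.0664]
eef_rot: [1.25, 1.571, 0.465]
force: [-0.9, 0.4, 0.1]
grip_width: 0.076
```

>>> {"op": "servo_tool", "data": {
  "motion": [-15,0,0,0,-40,0,0,0,-90,0,0,0,-140,0,0,0,-140,-30,-30,0,-140,-60,-60,0,-140,-80,-80,0,-140,-80,-80,0]
}}

```text
time_s: 28.68
ee_pos: [0.3106, 0.2921, 0.2076]
eef_rot: [1.482, 1.569, 0.698]
force: [1.1, 0.8, 0.3]
grip_width: 0.0762
```

```bash
python3 - <<'E'
from h import *
c=snap('scene')
im=cv2.resize(c['color'][200:400,240:520,::-1],None,fx=2.8,fy=2.8); cv2.imwrite('pics/s10.png',im)
E
python3 go.py .325 .2907 .14 90
```

```text
t 28.73 pos [0.3116 0.2921 0.2075] yaw -44.95 grip 0.0763 F [0.2 0.7 0.7] q [ 0.67  0.02  1.84 -0.    1.28  1.45]
shift [67.5  8.3 10.5] roll -134.95
```

View pics/s10.png

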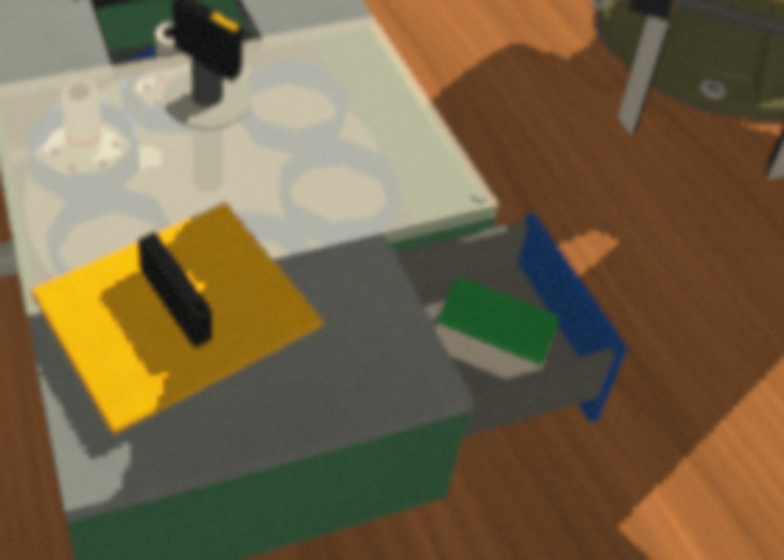

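>>> {"op": "servo_tool", "data": {
  "motion": [10,8.3,10.5,10,20,8.3,10.5,20,30,8.3,10.5,30,60,8.3,10.5,40,110,8.3,10.5,45,155,8.3,10.5,45,162.5,8.3,10.5,45,162.5,8.3,10.5,45],
  "gripper": 0
}}

```text
time_s: 29.72
ee_pos: [0.3257, 0.2906, 0.0447]
eef_rot: [2.155, 1.57, 0.584]
force: [-0.2, -0.1, -0.1]
grip_width: 0.0012
```

```bash
python3 - <<'E'
from h import *
c=snap('scene')
im=cv2.resize(c['color'][120:400,300:600,::-1],None,fx=2.1,fy=2.1); cv2.imwrite('pics/s11.png',im)
E
python3 go.py .47 .2907 .045 -90
```

```text
t 29.77 pos [0.3259 0.2908 0.0453] yaw -90.01 grip 0.0003 F [ 0.2 -0.5 -0.3] q [ 0.64  0.27  1.98 -0.    0.89  2.22]
shift [5.000e-01 1.441e+02 1.000e-01] roll -0.01
```

View pics/s11.png

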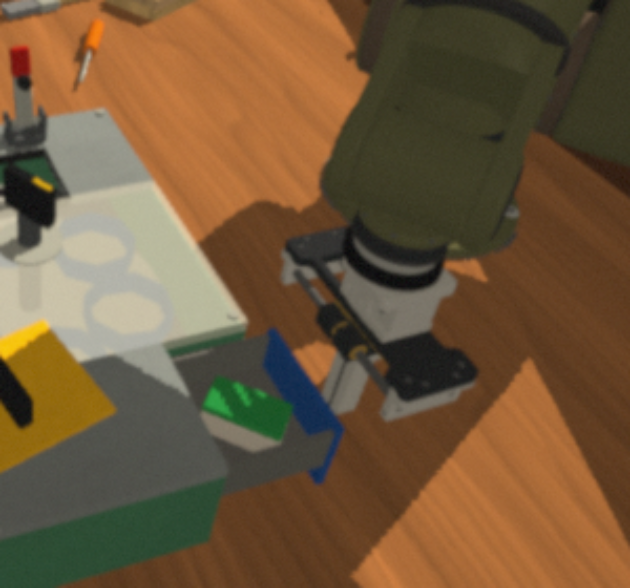

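>>> {"op": "servo_tool", "data": {
  "motion": [0,10,0,0,0,20,0,0,0,30,0,0,0,42,0,0,0,55,0,0,0,68,0,0,0,80,0,0,0,92,0,0,0,104,0,0,0,114,0,0,0,122,0,0,0,128,0,0]
}}

```text
time_s: 31.28
ee_pos: [0.4532, 0.2903, 0.0438]
eef_rot: [-1.313, 1.571, -2.884]
force: [-2.1, 1.0, 0.5]
grip_width: 0.0006
```

>>> {"op": "servo_tool", "data": {
  "motion": [0,2,0,0,0,4,0,0,0,6,0,0,0,8,0,0]
}}

```text
time_s: 31.78
ee_pos: [0.4608, 0.2903, 0.0438]
eef_rot: [-0.625, 1.571, -2.196]
force: [-1.9, -1.3, 0.3]
grip_width: 0.0004
```

>>> {"op": "servo_tool", "data": {
  "motion": [0,1.5,0,0,0,3,0,0,0,4.5,0,0,0,6,0,0]
}}

```text
time_s: 32.28
ee_pos: [0.4608, 0.2902, 0.0437]
eef_rot: [-1.333, 1.557, -2.903]
force: [-63.5, -5.1, 37.8]
grip_width: 0.0006
```

>>> {"op": "servo_tool", "data": {
  "motion": [0,-4,0,0,0,-10,0,0,0,-25,0,0,-40,-40,0,0,-100,-40,0,0,-160,-40,0,0,-160,-40,0,0]
}}

```text
time_s: 33.15
ee_pos: [0.4278, 0.2912, 0.2082]
eef_rot: [2.09, 1.563, 0.52]
force: [0.7, 0.2, -1.2]
grip_width: 0.0002
```

```bash
python3 - <<'E'
from h import *
c=snap('scene','s12.png')
c=snap('top','t12.png'); W=world(c)
z=W[...,2];x=W[...,0];y=W[...,1]
dm=(abs(z-.098)<.006)&(x<.52)&(x>.25)&(y>.2)&(y<.37)
P=W[dm]; print('drawer face',np.percentile(P,[1,50,99],axis=0).round(4).tolist() if len(P) else 0)
lm=(abs(z-.128)<.005)&(y>.13)&(x>.5)&(x<.73)&(y<.4)&(c['color'][...,0]>90)&(c['color'][...,2]<80)
P=np.c_[x[lm],y[lm]]; print('lid',cv2.minAreaRect((P*1000).astype(np.float32)))
lm=(abs(z-.158)<.006)&(abs(y-.25)<.06)&(abs(x-.63)<.05)
P=np.c_[x[lm],y[lm]]; print('bar',P.mean(0),cv2.minAreaRect((P*1000).astype(np.float32)))
E
python3 go.py .6277 .2525 .24 15.1
```

```text
drawer face [[0.4705, 0.2279, 0.0945], [0.4753, 0.2678, 0.0993], [0.4783, 0.3499, 0.1032]]
lid ((627.2454223632812, 253.67984008789062), (139.01454162597656, 111.33149719238281), 14.918268203735352)
bar [0.62684338 0.25159817] ((627.2938232421875, 252.23049926757812), (12.263559341430664, 68.43618774414062), 15.545358657836914)
t 33.25 pos [0.4264 0.2902 0.2035] yaw -90.01 grip 0.0006 F [-0.3 -0.3 -0.2] q [ 0.53  0.23  1.62 -0.    1.3   2.1 ]
shift [-36.5 201.3  37.7] roll -105.11
```

View pics/s12.png

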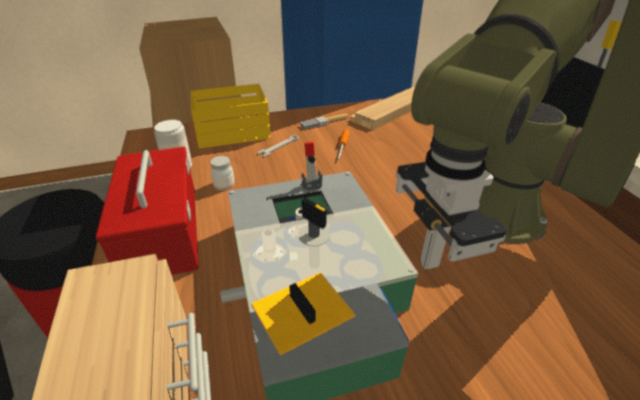

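View pics/t12.png

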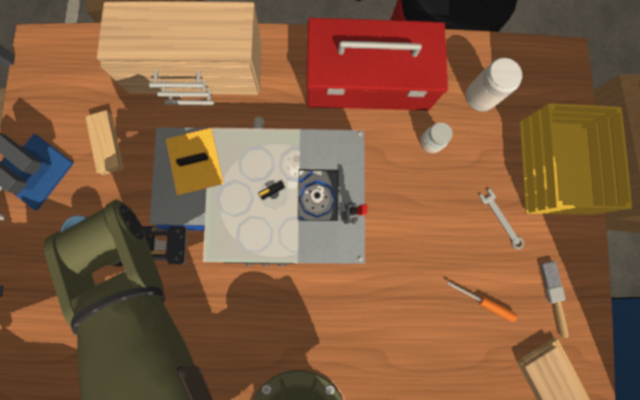

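>>> {"op": "servo_tool", "data": {
  "motion": [-36,10,2,-10,-56,30,6,-20,-56,50,10,-30,-56,70,14,-40,-56,90,17,-50,-56,110,21,-60,-56,130,25,-70,-56,150,30,-80,-56,175,35,-90,-56,195,37,-100,-46,201.2,37.9,-105.2,-36,201.2,37.9,-105.2,-36,201.2,37.9,-105.2],
  "gripper": 0.5
}}

```text
time_s: 34.88
ee_pos: [0.6273, 0.2524, 0.2378]
eef_rot: [-3.098, 1.568, -2.835]
force: [-0.3, -0.3, -0.1]
grip_width: 0.0469
```

```bash
python3 go.py .6275 .2523 .1305 15.2
```

```text
t 34.88 pos [0.6273 0.2524 0.2378] yaw 15.08 grip 0.0469 F [-0.3 -0.3 -0.1] q [0.33 0.58 1.05 0.   1.51 0.07]
shift [107.3  -0.2   0.5] roll -0.12
```

>>> {"op": "servo_tool", "data": {
  "motion": [40,0,0,0,75,0,0,0,95,0,0,0,105,0,0,0,107,0,0,0,107,0,0,0]
}}

```text
time_s: 35.62
ee_pos: [0.6283, 0.2526, 0.1338]
eef_rot: [0.077, 1.569, 0.342]
force: [0.2, 0.4, 0.4]
grip_width: 0.0468
```

>>> {"op": "servo_tool", "data": {
  "motion": [0,0,0,0,0,0,0,0,0,0,0,0,0,0,0,0,0,0,0,0,0,0,0,0],
  "gripper": 0,
  "force": 45
}}

```text
time_s: 36.38
ee_pos: [0.628, 0.2524, 0.1329]
eef_rot: [0.005, 1.571, 0.27]
force: [-0.5, 0.1, 1.1]
grip_width: 0.014
```

>>> {"op": "servo_tool", "data": {
  "motion": [-20,0,0,0,-60,0,0,0,-110,0,0,0,-150,0,0,0,-150,0,0,0]
}}

```text
time_s: 37.0
ee_pos: [0.6287, 0.2526, 0.2873]
eef_rot: [0.064, 1.564, 0.329]
force: [0.4, -0.5, -3.3]
grip_width: 0.0136
```

```bash
python3 go.py .5547 -.0395 .28 .24
```

```text
t 37.0 pos [0.6287 0.2526 0.2873] yaw 15.2 grip 0.0136 F [ 0.4 -0.5 -3.3] q [0.33 0.56 0.97 0.   1.61 0.06]
shift [   6.2 -262.5 -148. ] roll 14.96
```

>>> {"op": "servo_tool", "data": {
  "motion": [2,-25,-14,0,4,-70,-40,3,5,-120,-68,6,5,-170,-96,10,6,-215,-121,15,6,-250,-141,15,6,-262.5,-148,15,6,-262.5,-148,15,6,-262.5,-148,15]
}}

```text
time_s: 38.12
ee_pos: [0.5542, -0.0386, 0.2765]
eef_rot: [2.597, 1.57, 2.602]
force: [-0.2, 0.6, -2.0]
grip_width: 0.0138
```

```bash
python3 - <<'E'
from h import *
c=snap('scene'); W=world(c)
cv2.imwrite('pics/s13.png',c['color'][:,:,::-1])
z=W[...,2];x=W[...,0];y=W[...,1]
C=c['color'].astype(int)
lm=(C[...,0]>90)&(C[...,2]<60)&(C[...,1]>60)&(z>.22)&(z<.32)&(abs(x-.55)<.12)&(abs(y+.04)<.12)
P=W[lm]; print(len(P),np.percentile(P,[1,50,99],axis=0).round(4).tolist()); print(cv2.minAreaRect((P[:,:2]*1000).astype(np.float32)))
A=np.c_[P[:,:2],np.ones(len(P))]; print('plane',np.linalg.lstsq(A,P[:,2],rcond=None)[0])
E
python3 go.py .5547 -.0395 .140 .24
```

```text
1674 [[0.486, -0.0894, 0.2574], [0.5655, -0.0187, 0.2725], [0.623, 0.02, 0.2749]]
((554.0581665039062, -35.4916877746582), (139.85342407226562, 114.33175659179688), 0.18973562121391296)
plane [-0.00235353 -0.0208572   0.27286572]
t 38.17 pos [ 0.5542 -0.0385  0.2765] yaw 0.27 grip 0.0139 F [-0.2  0.2 -3.3] q [-0.14  0.27  1.4   0.    1.48 -0.14]
shift [136.5  -1.    0.6] roll 0.03
```

View pics/s13.png

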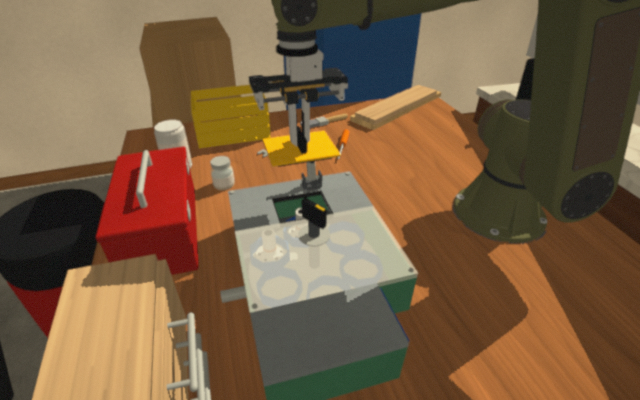

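Run:
```python
from h import *
c=snap('scene'); W=world(c)
z=W[...,2];x=W[...,0];y=W[...,1]
m=(abs(z-.111)<.005)
for xx in (.44,.56,.6,.65): 
    s=m&(abs(x-xx)<.008)&(y<0); print('right edge',xx,y[s].min().round(4), z[s].mean().round(4))
s=m&(abs(y-.1)<.01)&(x>.6); print('far',x[s].max().round(4)); s=m&(abs(y-.1)<.01)&(x<.5); print('near',x[s].min().round(4))
# window right edge: deck points between y -.14 and -.06 at x in .57-.6
for xx in (.56,.575,.59):
    s=m&(abs(x-xx)<.006)&(y<-.05)&(y>-.16); print('win right',xx,y[s].max().round(4))
km=(z>.188)&(z<.2)&(abs(x-.555)<.05)&(abs(y-.065)<.05)
P=np.c_[x[km],y[km]]; print(cv2.minAreaRect((P*1000).astype(np.float32)))
C=c['color'].astype(int)
lm=(C[...,0]>90)&(C[...,2]<60)&(C[...,1]>60)&(z>.26)&(z<.285)&(abs(x-.55)<.12)&(abs(y+.04)<.12)
for xx in (.5,.52,.58,.6):
    s=lm&(abs(x-xx)<.006); print('lid y',xx,y[s].min().round(4),y[s].max().round(4))
```

```text
right edge 0.44 -1.8927 0.1127
right edge 0.56 -1.8825 0.1121
right edge 0.6 -1.0995 0.1121
right edge 0.65 -1.0991 0.1125
far 0.7139
near 0.3925
win right 0.56 -0.0832
win right 0.575 -0.0835
win right 0.59 -0.0842
((553.2745971679688, 66.38279724121094), (15.36889934539795, 58.79088592529297), 30.642192840576172)
lid y 0.5 -0.0914 0.0195
lid y 0.52 -0.0905 0.0212
lid y 0.58 -0.0909 0.0202
lid y 0.6 -0.0918 0.0207
```

>>> {"op": "servo_tool", "data": {
  "motion": [30,-2.4,0,0,70,-2.4,0,0,105,-2.4,0,0,125,-2.4,0,0,132,-2.4,0,0,138,-2.4,0,0,142,-2.4,0,0,146,-2.4,0,0,150,-2.4,0,0,152,-2.4,0,0,152,-2.4,0,0]
}}

```text
time_s: 39.6
ee_pos: [0.554, -0.0421, 0.1248]
eef_rot: [3.0, 1.571, 3.003]
force: [-0.5, 0.5, -3.4]
grip_width: 0.0134
```

```bash
python3 go.py .5547 -.0410 .123 .24
```

```text
t 39.6 pos [ 0.554  -0.0421  0.1248] yaw 0.2 grip 0.0134 F [-0.5  0.5 -3.4] q [-0.14  0.39  1.6  -0.    1.16 -0.15]
shift [1.8 1.1 0.7] roll -0.04
```

>>> {"op": "servo_tool", "data": {
  "motion": [1,0,0,0,2,0,0,0,2.5,0,0,0,2.5,0,0,0]
}}

```text
time_s: 40.1
ee_pos: [0.5541, -0.0421, 0.1229]
eef_rot: [-0.205, 1.57, -0.202]
force: [-3.8, 0.5, 6.0]
grip_width: 0.0136
```

>>> {"op": "servo_tool", "data": {
  "motion": [0,0,0,0,0,0,0,0,0,0,0,0,0,0,0,0],
  "gripper": 0.5
}}

```text
time_s: 40.6
ee_pos: [0.554, -0.0421, 0.1223]
eef_rot: [0.628, 1.571, 0.631]
force: [0.4, -0.6, -0.1]
grip_width: 0.0467
```

>>> {"op": "servo_tool", "data": {
  "motion": [-30,0,0,0,-80,0,0,0,-130,0,0,0,-170,0,0,0,-170,-60,0,0,-170,-120,0,0,-170,-170,0,0,-170,-170,0,0],
  "gripper": 0.5
}}

```text
time_s: 41.6
ee_pos: [0.5541, -0.2149, 0.2917]
eef_rot: [2.963, 1.57, 2.963]
force: [-0.2, -0.2, 0.3]
grip_width: 0.0469
```

```bash
python3 - <<'E'
from h import *
c=snap('top','t14.png'); W=world(c)
z=W[...,2];x=W[...,0];y=W[...,1];C=c['color'].astype(int)
lm=(abs(z-.118)<.006)&(C[...,0]>90)&(C[...,2]<70)&(abs(x-.55)<.12)&(abs(y+.04)<.12)
P=W[lm]; print('lid',len(P),P.mean(0),P.std(0)); print(cv2.minAreaRect((P[:,:2]*1000).astype(np.float32)))
A=np.c_[P[:,:2]-P[:,:2].mean(0),np.ones(len(P))]; print('plane',np.linalg.lstsq(A,P[:,2],rcond=None)[0])
c=snap('scene','s14.png')
E
python3 go.py .5095 -.19 .30 .24
```

```text
lid 2278 [ 0.55491455 -0.04352418  0.11769405] [0.0401708  0.03123461 0.0017381 ]
((555.2896728515625, -43.30080795288086), (134.15396118164062, 107.32588195800781), 0.7643653154373169)
plane [-0.00155628 -0.00278988  0.11769405]
t 41.7 pos [ 0.5545 -0.212   0.2921] yaw 0.16 grip 0.0472 F [-0.7  0.2  0.6] q [-0.43  0.35  1.25  0.    1.54 -0.43]
shift [ -7.8  22.1 -45. ] roll -0.08
```

View pics/s14.png

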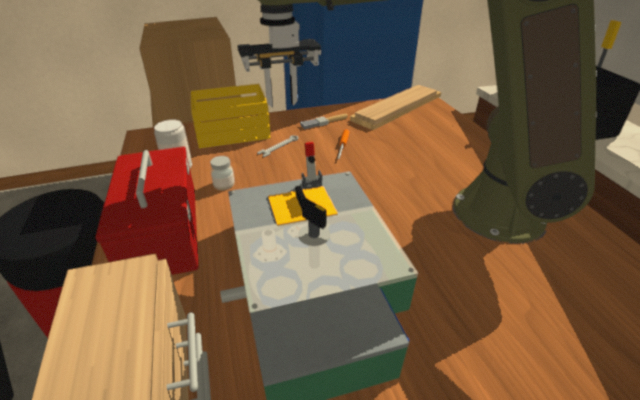

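View pics/t14.png

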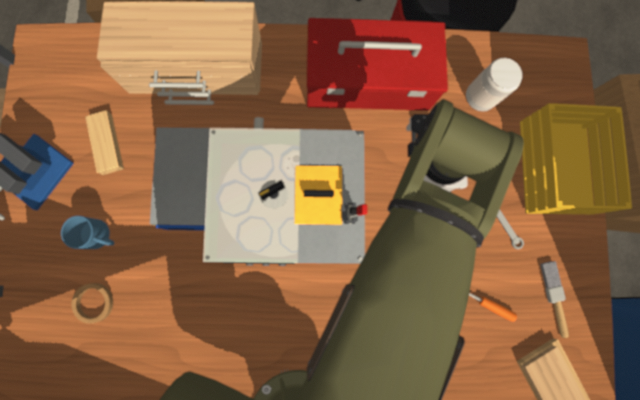

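>>> {"op": "servo_tool", "data": {
  "motion": [0,6,-25,0,0,12,-45,0,50,12,-45,0,95,12,-45,0,102,12,-45,0,102,12,-45,0],
  "gripper": 0,
  "force": 20
}}

```text
time_s: 42.45
ee_pos: [0.5102, -0.1998, 0.1917]
eef_rot: [-0.405, 1.57, -0.4]
force: [1.2, -0.5, -0.6]
grip_width: 0.0006
```

```bash
python3 - <<'E'
from h import *
c=snap('scene')
im=cv2.resize(c['color'][80:260,220:420,::-1],None,fx=3.5,fy=3.3); cv2.imwrite('pics/s15.png',im)
E
python3 go.py .5095 -.1265 .19 .24
```

```text
t 42.5 pos [ 0.5103 -0.2001  0.1923] yaw 0.24 grip 0.0006 F [-0.4  0.5  0.3] q [-0.44  0.31  1.55  0.    1.29 -0.44]
shift [ 2.2 73.6 -0.5] roll -0.0
```

View pics/s15.png

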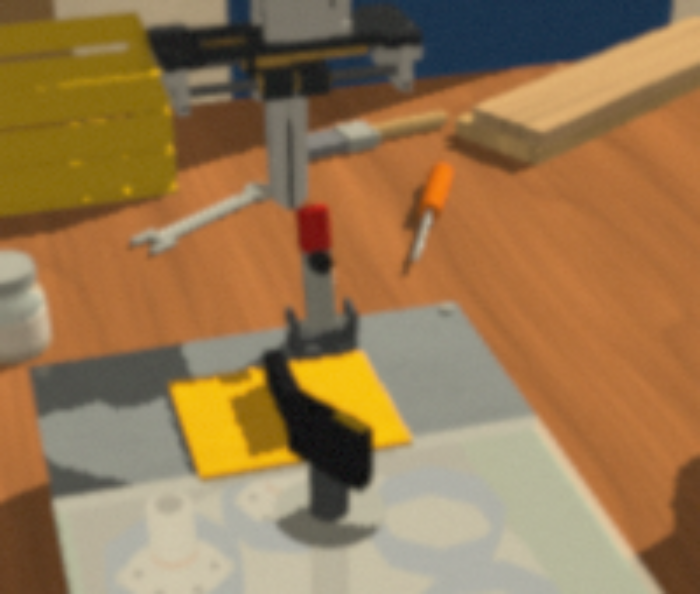

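>>> {"op": "servo_tool", "data": {
  "motion": [2,15,-0.5,0,2,28,-0.5,0,2,40,-0.5,0,2,52,-0.5,0,2,64,-0.5,0,2,76,-0.5,0,2,88,-0.5,0,2,98,-0.5,0,2,107,-0.5,0,2,107,-0.5,0]
}}

```text
time_s: 43.75
ee_pos: [0.5087, -0.0925, 0.1884]
eef_rot: [1.627, 1.57, 1.631]
force: [-0.2, 0.1, -0.0]
grip_width: 0.0006
```

```bash
python3 - <<'E'
from h import *
c=snap('scene')
im=cv2.resize(c['color'][80:260,220:420,::-1],None,fx=3.5,fy=3.3); cv2.imwrite('pics/s16.png',im)
E
python3 go.py .5095 -.079 .184 .24
```

```text
t 43.8 pos [ 0.5087 -0.0929  0.1884] yaw 0.22 grip 0.0005 F [ 0.5  0.4 -0.3] q [-0.25  0.24  1.64  0.    1.26 -0.26]
shift [ 4.4 13.9  0.9] roll -0.02
```

View pics/s16.png

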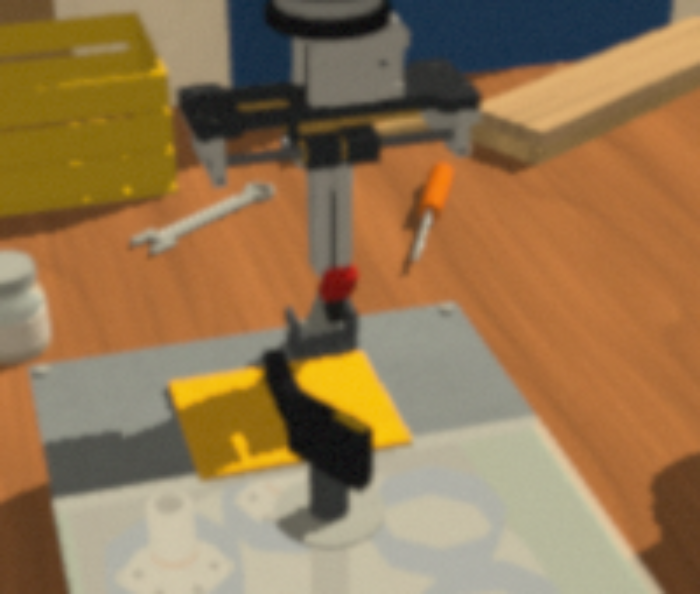

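>>> {"op": "servo_tool", "data": {
  "motion": [2,7,0.8,0,4.4,14,0.8,0,10,20,0.8,0,16,25,0.8,0,24,30,0.8,0,31,33,0.8,0,37,36,0.8,0,42,38,0.8,0,44,38,0.8,0,44,38,0.8,0]
}}

```text
time_s: 45.05
ee_pos: [0.5093, -0.0552, 0.1442]
eef_rot: [2.669, 1.57, 2.672]
force: [0.2, -0.7, 0.7]
grip_width: 0.0005
```

>>> {"op": "servo_tool", "data": {
  "motion": [0.7,0,0,0,1.5,0,0,0,1.5,0,0,0]
}}

```text
time_s: 45.42
ee_pos: [0.5094, -0.0552, 0.1429]
eef_rot: [0.26, 1.571, 0.264]
force: [-0.9, 0.5, 0.4]
grip_width: 0.0005
```

```bash
python3 - <<'E'
from h import *
c=snap('scene')
im=cv2.resize(c['color'][80:260,220:420,::-1],None,fx=3.5,fy=3.3); cv2.imwrite('pics/s17.png',im)
E
python3 go.py .5095 -.055 .142 .24
```

```text
t 45.48 pos [ 0.5093 -0.0553  0.1429] yaw 0.19 grip 0.0008 F [0.4 0.7 0.8] q [-0.18  0.28  1.7   0.    1.16 -0.18]
shift [0.9 0.3 0.2] roll -0.05
```

View pics/s17.png

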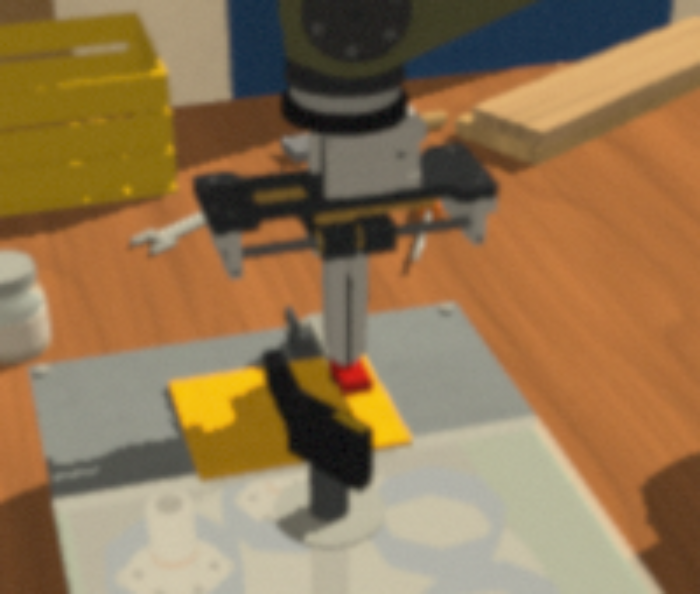

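Press down gently until force rises.

>>> {"op": "servo_tool", "data": {
  "motion": [0.5,0,0,0,1,0,0,0,1,0,0,0]
}}

```text
time_s: 45.85
ee_pos: [0.5094, -0.0552, 0.1422]
eef_rot: [0.054, 1.571, 0.058]
force: [-1.7, 0.7, 4.8]
grip_width: 0.0004
```

>>> {"op": "servo_tool", "data": {
  "motion": [0.5,0,0,0,1,0,0,0,1,0,0,0]
}}

```text
time_s: 46.22
ee_pos: [0.5095, -0.0552, 0.142]
eef_rot: [-0.134, 1.57, -0.13]
force: [-5.3, 2.6, 13.8]
grip_width: 0.0003
```

Firmly down. One more press, then retreat and check.

>>> {"op": "servo_tool", "data": {
  "motion": [0.5,0,0,0,0.5,0,0,0]
}}

```text
time_s: 46.48
ee_pos: [0.5096, -0.0552, 0.1419]
eef_rot: [-0.156, 1.57, -0.152]
force: [-7.6, 1.9, 18.5]
grip_width: 0.0005
```

>>> {"op": "servo_tool", "data": {
  "motion": [-5,0,0,0,-40,0,0,0,-100,0,0,0,-160,0,0,0,-160,-60,-30,0,-160,-120,-60,0,-160,-180,-90,0,-160,-240,-120,0,-160,-270,-130,0,-160,-270,-130,0]
}}

```text
time_s: 47.72
ee_pos: [0.3789, -0.328, 0.2998]
eef_rot: [2.731, 1.57, 2.73]
force: [-0.2, -0.1, -0.1]
grip_width: 0.0006
```

```bash
python3 - <<'E'
from h import *
c=snap('top'); W=world(c)
cv2.imwrite('pics/t18.png',cv2.resize(c['color'][100:300,130:480,::-1],None,fx=2.25,fy=2.25))
z=W[...,2];x=W[...,0];y=W[...,1]
km=(z>.186)&(z<.2)&(abs(x-.555)<.05)&(abs(y-.06)<.05)
P=np.c_[x[km],y[km]]; print(cv2.minAreaRect((P*1000).astype(np.float32)))
s=(abs(x-.5095)<.007)&(y>-.11)&(y<-.03)&(z>.125)
for yy in np.arange(-.1,-.02,.01):
    t=s&(abs(y-yy)<.005)
    if t.sum(): print(yy.round(3),np.median(z[t]).round(4))
C=c['color'].astype(int)
lm=(abs(z-.118)<.006)&(C[...,0]>90)&(C[...,2]<70)&(abs(x-.55)<.12)&(abs(y+.04)<.12)
P=W[lm]; A=np.c_[P[:,:2]-P[:,:2].mean(0),np.ones(len(P))]; print('plane',np.linalg.lstsq(A,P[:,2],rcond=None)[0],cv2.minAreaRect((P[:,:2]*1000).astype(np.float32)))
dm=(abs(z-.098)<.006)&(x<.52)&(x>.25)&(y>.2)&(y<.37)
P=W[dm]; print('drawer face',np.percentile(P,[1,50,99],axis=0).round(4).tolist() if len(P) else 0)
c=snap('scene')
cv2.imwrite('pics/s18.png',c['color'][:,:,::-1])
E
python3 go.py .5095 -.055 .142 .24
```

```text
((553.9927978515625, 64.67755889892578), (14.400616645812988, 59.197628021240234), 29.9201717376709)
-0.1 0.1419
-0.09 0.1421
-0.08 0.1415
-0.07 0.1413
-0.06 0.1423
-0.05 0.1437
-0.04 0.1432
-0.03 0.1434
plane [-0.0024526   0.00075442  0.11769933] ((556.404541015625, -43.81594467163086), (136.75120544433594, 108.96823120117188), 1.0453376770019531)
drawer face [[0.47, 0.2283, 0.0936], [0.4741, 0.2814, 0.0996], [0.4782, 0.342, 0.1031]]
t 47.83 pos [ 0.3802 -0.3256  0.3001] yaw 0.14 grip 0.0007 F [ 0.1 -0.1  0.3] q [-0.78  0.13  1.51  0.    1.5  -0.78]
shift [158.2 270.2 130. ] roll -0.1
```

View pics/t18.png

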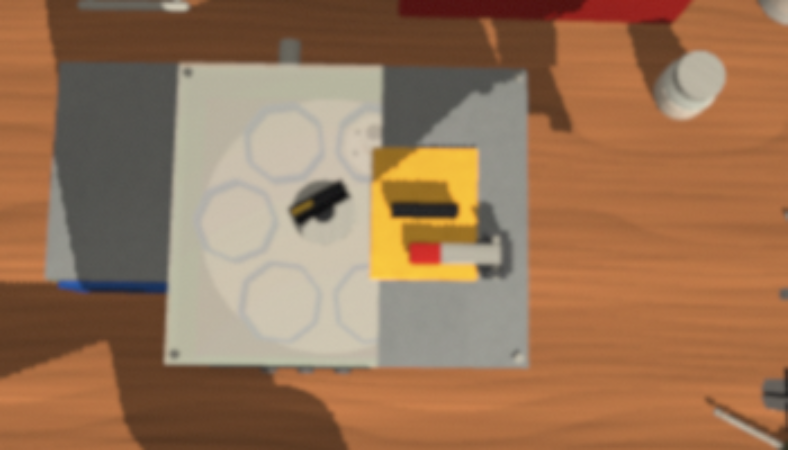

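View pics/s18.png

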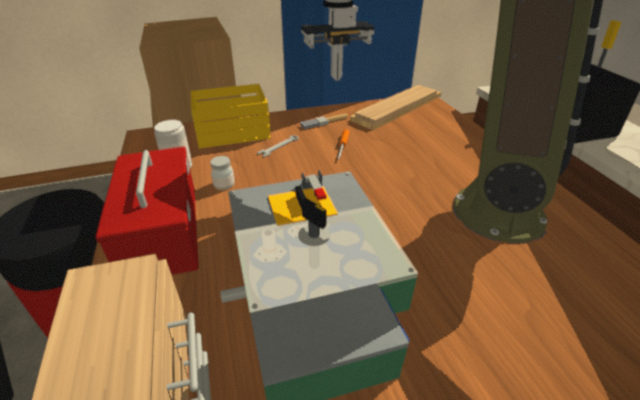

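Run:
```python
from h import *
c=snap('top'); W1=world(c); W0=np.load('W0.npy')
for n,W in(('open',W0),('shut',W1)):
    z=W[...,2];x=W[...,0];y=W[...,1]
    for yy in (.25,.28,.31):
        s=(abs(y-yy)<.012)&(x>.34)&(x<.5)&(z>.09)
        o=np.argsort(x[s]); xs=x[s][o]; zs=z[s][o]
        print(n,yy,[(round(a*1000,1),round(b*1000,1)) for a,b in zip(xs[::4],zs[::4])][:14])
cv2.imwrite('pics/dr.png',cv2.resize(c['color'][205:245,140:220,::-1],None,fx=8,fy=8,interpolation=cv2.INTER_CUBIC))
```

```text
open 0.25 [(np.float64(365.3), np.float64(95.3)), (np.float64(365.6), np.float64(98.4)), (np.float64(367.7), np.float64(99.8)), (np.float64(367.8), np.float64(99.9)), (np.float64(367.9), np.float64(99.0)), (np.float64(370.1), np.float64(103.2)), (np.float64(370.2), np.float64(99.6)), (np.float64(372.2), np.float64(99.5)), (np.float64(372.4), np.float64(99.2)), (np.float64(372.6), np.float64(98.3)), (np.float64(478.2), np.float64(93.3)), (np.float64(478.4), np.float64(93.0)), (np.float64(479.0), np.float64(113.8)), (np.float64(479.3), np.float64(112.0))]
open 0.28 [(np.float64(366.8), np.float64(95.5)), (np.float64(367.2), np.float64(100.8)), (np.float64(367.3), np.float64(100.8)), (np.float64(369.4), np.float64(100.8)), (np.float64(369.6), np.float64(101.0)), (np.float64(371.6), np.float64(97.7)), (np.float64(371.8), np.float64(101.6)), (np.float64(372.0), np.float64(102.5)), (np.float64(374.0), np.float64(98.2)), (np.float64(374.3), np.float64(104.9)), (np.float64(477.6), np.float64(95.5)), (np.float64(477.7), np.float64(94.9)), (np.float64(478.6), np.float64(113.2)), (np.float64(47
[... 1580 characters left out ...]
oat64(109.8)), (np.float64(479.0), np.float64(110.4)), (np.float64(480.9), np.float64(112.0)), (np.float64(481.1), np.float64(109.7))]
shut 0.31 [(np.float64(469.9), np.float64(96.4)), (np.float64(470.1), np.float64(94.2)), (np.float64(471.8), np.float64(101.2)), (np.float64(472.1), np.float64(100.3)), (np.float64(472.3), np.float64(95.9)), (np.float64(474.3), np.float64(100.0)), (np.float64(474.4), np.float64(99.3)), (np.float64(476.5), np.float64(101.4)), (np.float64(476.7), np.float64(100.1)), (np.float64(477.1), np.float64(96.9)), (np.float64(478.3), np.float64(109.0)), (np.float64(478.5), np.float64(108.6)), (np.float64(480.4), np.float64(111.7)), (np.float64(480.6), np.float64(110.9))]
```

View pics/dr.png

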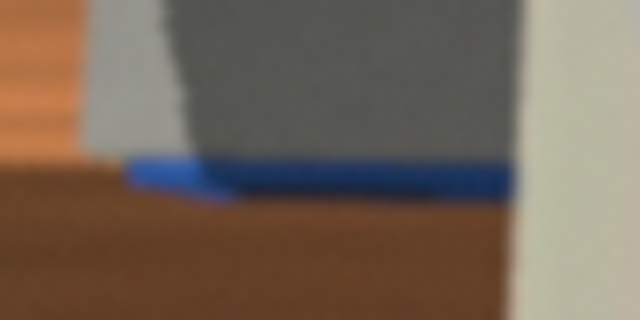

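```bash
python3 -c "
from station import ctrl
print(ctrl.hand_in(), ctrl.get_obs()['time_s'])"
```

```text
the job is handed in; nothing more can be done
the job is handed in; nothing more can be done
```

The washer is loaded and the job is handed in, at about 48 s on the robot's clock; no verdict came back.

**What I did**
- I found two hubs on the bench and put them upright into neighbouring baskets. Between them I turned the knob one click, +60°.
- I set the detergent block in the drawer and pushed the drawer shut.
- I then seated the lid in the window and swung the clamp down onto it.

**Last checks**
- **Hubs:** No hubs were left on the bench. One stood upright, seen through the clear deck. I saw the second upright in its basket before the lid covered it.
- **Carousel:** The knob bar read about 120°, which is a stop.
- **Lid:** The plate lay flat at about 118 mm, as it should when seated. The camera put its centre up to about 4 mm off the window centre and about 1° turned. Part of that is the clamp covering the plate in the picture.
- **Clamp:** The arm was level, with its top at about 142 mm, and took an 18 N press without moving further.
- **Drawer:** The back of its 8 mm front sat within about 1.5 mm of the washer body. It moved about 105 mm from its starting position to a hard stop.
- **Jar and arm:** The jar was upright, and the arm ended clear of everything.

**One blemish:** The fingers pressed about 64 N sideways and 38 N vertically for a moment when the drawer reached its stop. That is below the 120 N wrist limit, and only the fingers should have been touching the drawer.

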